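Dock the cleaner bottle and take off its safety cap

TASK

Push the carriage with the white cleaner bottle along its slide (its upright handle trails behind), up to the end stop until the sprung catch snaps in behind it. Then press the bottle's push-and-turn safety cap down against its spring, twist it anticlockwise (seen from above) to the stop while pressing, and lift it off. Finish still holding the cap in the gripper, upright and still, straight above the open bottle with 5 to 15 cm of air below it, and leave the bowl, jar, jug and brush around it where they stand.

Things in the scene. Friction and masses are not known exactly. Their poses are not given: they have to be found in the camera images.
- dock: docking slide fixed to the table: steel plate 385 x 130 x 10 mm (x = -300 to +85 mm) with two guide rods and, at its +x end, an aluminium end stop 100 mm wide, 44 mm high. Origin on the table top under the docked bottle's axis; x is the direction in which the carriage must be pushed, z up.
- carriage: grey carriage, plate 205 x 90 x 8 mm (x = -150 to +55 mm), with a square white bottle strapped in: body 86 x 76 mm, to z = 118 mm, shoulder to z = 134 mm, neck above. Origin under the plate on the bottle's axis, 22 mm above the table; axes as the dock's. Slides only along x (friction 1.5 N). Docked: origin at x = 0 (within 1 mm) in the dock's frame; starts 40 to 90 mm short.
- handle_top (a point): middle of the top edge of the carriage's upright push handle: a grey plate 12 mm thick along the slide, 50 mm wide across it, 100 mm high, top 130 mm above the table. Its centre is 140 mm behind the bottle's axis, with 91 mm free between it and the bottle. May be pinched across its 12 mm from above, or pushed.
- pawl (a joint): sprung catch at the side of the slide: how far its steel nose is pushed back (m). 0 = fully out; rises to about 0.004 as the carriage's stud passes it and falls to 0 as it snaps in behind the stud. The stud meets it 23 mm before the docked position; passing takes up to about 12 N.
- cap: white ribbed safety cap, twelve-sided, 46 mm across (48 over the ribs), 30 mm high, 30 g, loose. Origin at the centre of its lower rim, z up. Locked at the start: rim 146 mm above the carriage's origin (168 mm above the table), 12 mm above the bottle's shoulder, its x axis parallel to the carriage's x. Any two opposite sides can be gripped from above.
- cap_top (a point): centre of the cap's top, 30 mm above its rim. Its spring lifts with 6 N; the cap goes down 6.5 mm to a solid stop, needing 11 N there. Pressed over 4.5 mm it turns anticlockwise from above to a hard stop at 71 degrees (1.24 rad); from 55 degrees on, let up, it rises 3 mm above its locked height and lifts straight off. Turned unpressed, or pulled while locked, it holds.
- neck_mouth (a point): centre of the top of the bottle's neck (27 mm across), under the cap: 165.5 mm above the carriage's origin, 187.5 mm above the table, 19.5 mm above the rim of the locked cap. Moves with the carriage.
- bowl: stainless mixing bowl, 120 mm across the rim, 55 mm high, loose; origin under its centre
- brush: wooden scrubbing brush, 140 x 45 x 40 mm, lying bristles down, loose; origin under its centre, x along it
- jar: closed glass jar with a steel lid, 64 mm across, 95 mm high, loose; origin under its centre
- jug: small steel measuring jug with a side handle, 74 mm across, 85 mm high, loose; origin under its centre
There are look-alikes about, which are no part of the job. Of the things that look like the cap, the middle-sized one is meant.

How it is judged:
By the outcome, as a careful person would: the job done as asked, in the order asked, and still so for the second after the job is handed in, while the arm keeps its last pose, push and grip.
It also fails if it takes over 51 s, if anything falls off the work surface, if the arm or the gripper's body presses on something with over 40 N, if the wrist force passes 120 N, or if a joint passes its speed limit or range.

ROBOT

A 6-joint arm with a two-finger parallel gripper is mounted at the origin on the work surface. World frame = base frame: x ahead of the robot, y to its left, z up, the work surface at z = 0. Lengths are in m, angles in rad, forces in N, time in s.
With the tool pointing down it reaches from about 0.3 to 1 m from the base axis. Payload 5.1 kg.
Tool frame: the origin (TCP) lies midway between the tips of the shut fingers; the grasp point (between the pads) lies 19 mm behind it; z points along the fingers, y is the direction in which the jaws open and shut (so a half turn about z gives the same grasp; the last joint's range is limited). The gripper opens to 95 mm and grips with 3 to 60 N. Pads are 20 mm wide; open, the fingers measure 119 mm over their backs; the gripper's body (75 mm by 180 mm) begins 59 mm behind the grasp point.
Start: joints at [-1.419, 0.124, 1.65, -0, 1.367, -0.083], TCP at [0.151, -0.632, 0.215] pointing down, gripper open.
Joint ranges: [-2.61, 2.61], [-1.02, 2.33], [0.03, 2.71], [-1.35, 4.49], [0.32, 2.68], [-2.91, 2.91]. Speed limits (rad/s): [2.57, 2.57, 3.14, 3.14, 3.14, 3.14].

INTERFACE

Orientations are given as a unit quaternion [w, x, y, z].
In Python, from workcell import manip gives the robot as it stands.
- The arm moves only by the tool carry_out, never from a script. Its argument "rows" is a list of rows, each an object of numbers: "jaw": the opening, from 0 (shut) to 1 (fully open); "tx", "ty", "tz": the shift along the tool's x, y, z in cm; "rx", "ry", "rz": the turn, a rotation vector about the tool's x, y, z in degrees. A call has 1 to 5 rows; each row is the pose to reach, as a shift and turn from the pose commanded when the call began, along the tool's axes at that moment; what a row does not reach only later rows make up. A row lasts 1/12 s, in which the tool goes at most 41.7 mm and 7.16 degrees, less where a joint would pass 70% of its speed; a pose out of reach is approached as far as the arm can. A call with a gripper value outside its range is refused whole. The fingers move at their own pace and stop on an object; "grip_force" is the grip in N (left out, the last holds). Time passes only in rows, so rows that repeat a pose let the fingers close. It gives the time, the measured TCP pose, the force and the opening at its end, in the units of the state.
- manip.read_state(): the state, without advancing time (a new reading comes with each control period).
- manip.grab_frame(name): name is "side" or "top"; returns the picture (384x512x3 uint8, red, green, blue); there is no depth.
- manip.get_calibration(name): a dict with "fx", "fy", "cx", "cy" (pixels), "R" (3x3) and "t" (3): a world point X has camera coordinates R X + t. Camera axes: x right, y down, z forward; pixel columns grow to the right and rows downward; lengths in m; the calibration is good to about 2 mm. A picture is of the moment at which its call begins. get_calibration takes no time and is no camera call.
- manip.job_done(): hands the job in, once; it reports no verdict.
Trained networks look in the newest picture that a camera, given by its name, has taken for a name from the list of things; names that differ only in an ending like _2 or _b are one class to them, and where a whole thing is asked for, a point or a joint stands for the part that bears it (a point fixed in the world has none). Each returns a list of dicts, best first, with "score" (0 to 1); they miss things now and then, are a little off and sometimes report something else, mostly with a low value. They report only what shows in the picture. A call takes as long as a camera call. They do not tell look-alikes from the thing itself.
- manip.boxes_of(camera, label): "uv" ([column, row] in pixels, amid what is visible of it).
The state is a dict: "t": time; "joint_positions": joint angles; "dq": joint speeds; "joint_torque": joint torques, N m; "eef_pos": TCP position; "orientation": TCP orientation; "force": force on the tool from outside, world axes, zero at the start; "torque": the same for the moment, N m; "grip_width": finger opening in m.
Only numpy, scipy, OpenCV 4.12 (cv2) and the standard library are available. Lean on these libraries where they do the work, as an engineer would, in place of code of your own. Each camera call takes 0.05 s, during which the arm holds its last target.

## Working session

There is one attempt and no reset: what is moved stays moved. The work goes in short steps, Python scripts to look and compute and a tool call to move; the robot and the scene stay as the last step left them, time stands still between calls to the robot, and variables do not carry over. Pictures are saved under pics/ and viewed, and the job is handed in when it is done.

Besides the shell and the picture viewer there is one more tool, called by a JSON object that holds its "api" and its "payload". carry_out: Moves the arm, as the interface text tells. Its arguments: {"type":"object","properties":{"rows":{"type":"array"},"grip_force":{"type":"number"}},"required":["rows"]}

```bash
mkdir -p pics; ls
python3 - <<'E'
from workcell import manip
import cv2
print(manip.read_state())
for c in("side","top"):
    k=manip.get_calibration(c);print(c,k)
    im=manip.grab_frame(c);cv2.imwrite(f"pics/{c}0.png",cv2.cvtColor(im,cv2.COLOR_RGB2BGR))
    for l in("cap","cap_top","handle_top","neck_mouth","dock","carriage","pawl","bowl","jar","jug","brush"):
        print(c,l,[(([round(float(x)) for x in b["uv"]]),round(b["score"],2)) for b in manip.boxes_of(c,l)])
E
```

```text
pics
{'t': 0.0, 'joint_positions': array([-1.41860767e+00,  1.24466789e-01,  1.65164807e+00, -3.75472632e-05,
        1.36749557e+00, -8.25907518e-02]), 'dq': array([-0.00104938,  0.00046455,  0.00100181,  0.00020458, -0.00015471,
       -0.00113116]), 'joint_torque': array([ 2.59297367e-04, -4.17601240e+01, -3.59931564e+01,  7.74654583e-02,
        4.93193697e-02, -1.84665987e-04]), 'eef_pos': array([ 0.15107929, -0.63154776,  0.21342717]), 'orientation': array([-1.00763912e-03,  9.93116786e-01,  1.17124000e-01, -5.34732461e-05]), 'force': array([ 0.09033276,  0.10044158, -0.49957388]), 'torque': array([-0.01758039,  0.00945684, -0.06139658]), 'grip_width': 0.09529685944520958}
side {'fx': 422.3358907614881, 'fy': 422.3358907614881, 'cx': 256.07631150389466, 'cy': 189.20726048107792, 'R': array([[ 0.98047349, -0.19620237, -0.01328035],
       [-0.14011674, -0.64962115, -0.74723467],
       [ 0.13798202,  0.73450458, -0.66442756]]), 't': array([-0.5500337 ,  0.21370256,  0.87568448])}
side cap [([189, 303], 0.87), ([241, 174], 0.61), ([192, 264], 0.58)]
side cap_top [([188, 266], 0.6
[... 440 characters left out ...]
': 249.52123183230617, 'cy': 190.74824211110885, 'R': array([[-0.02837867, -0.99949189,  0.01451258],
       [-0.99297089,  0.02651864, -0.11534983],
       [ 0.11490636, -0.01768405, -0.99321891]]), 't': array([0.07177387, 0.58630669, 0.88077006])}
top cap [([330, 267], 0.7), ([262, 205], 0.56), ([286, 262], 0.51)]
top cap_top [([333, 268], 0.78), ([260, 205], 0.77), ([289, 266], 0.66)]
top handle_top [([286, 213], 0.6)]
top neck_mouth [([288, 210], 0.71), ([232, 260], 0.61), ([219, 145], 0.22)]
top dock [([264, 231], 0.59)]
top carriage []
top pawl []
top bowl []
top jar [([293, 152], 0.89)]
top jug [([159, 218], 0.68), ([218, 143], 0.63), ([294, 152], 0.56)]
top brush [([236, 262], 0.67)]
```

View pics/side0.png

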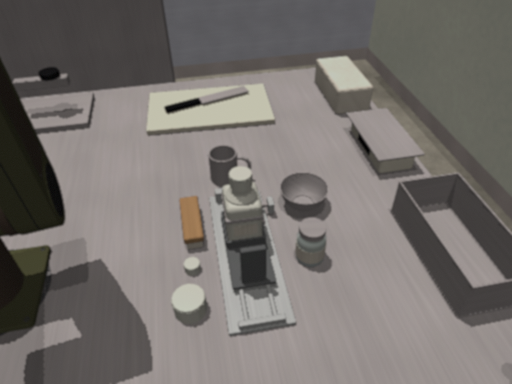

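View pics/top0.png

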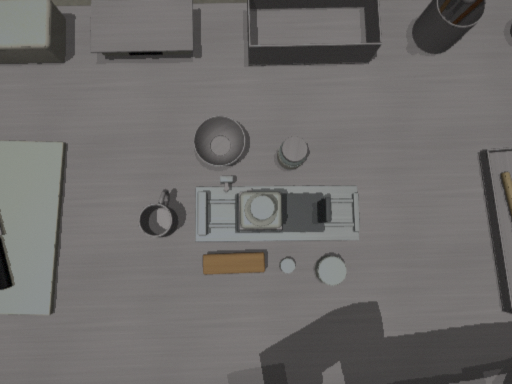

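```bash
cat > h.py <<'E'
import numpy as np,cv2
from workcell import manip
K={c:manip.get_calibration(c) for c in("side","top")}
def proj(c,X):
    k=K[c];p=np.array(k["R"])@np.array(X)+k["t"];return np.array([k["fx"]*p[0]/p[2]+k["cx"],k["fy"]*p[1]/p[2]+k["cy"]])
def ray(c,uv):
    k=K[c];R=np.array(k["R"]);d=R.T@np.array([(uv[0]-k["cx"])/k["fx"],(uv[1]-k["cy"])/k["fy"],1]);return -R.T@np.array(k["t"]),d/np.linalg.norm(d)
def atz(c,uv,z):
    o,d=ray(c,uv);return o+d*(z-o[2])/d[2]
def tri(a,b):
    o1,d1=ray("side",a);o2,d2=ray("top",b)
    s=np.linalg.lstsq(np.c_[d1,-d2],o2-o1,rcond=None)[0];p,q=o1+d1*s[0],o2+d2*s[1];return (p+q)/2,np.linalg.norm(p-q)
def crop(c,name,x0,y0,x1,y1,s,im=None):
    if im is None: im=cv2.cvtColor(manip.grab_frame(c),cv2.COLOR_RGB2BGR)
    cv2.imwrite(f"pics/{name}.png",cv2.resize(im[y0:y1,x0:x1],None,fx=s,fy=s,interpolation=cv2.INTER_CUBIC));return im
E
python3 - <<'E'
from h import *
crop("side","s1",170,140,340,340,3,cv2.imread("pics/side0.png"))
crop("top","t1",140,110,380,290,3,cv2.imread("pics/top0.png"))
print(tri((241,174),(262,207)))
E
```

```text
(array([0.53886433, 0.03564136, 0.19456948]), np.float64(0.002090988557434684))
```

View pics/s1.png

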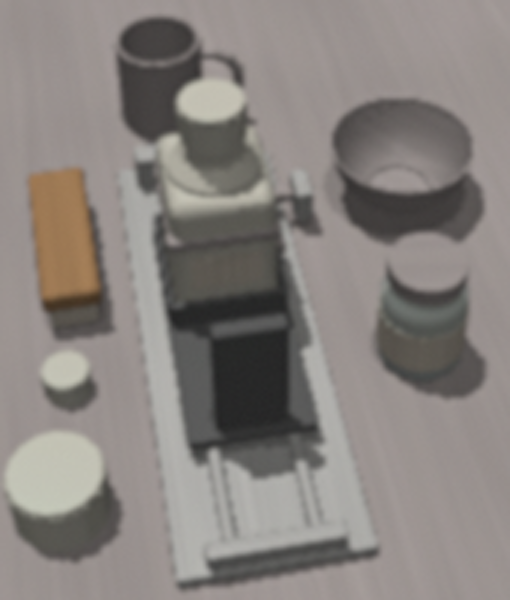

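View pics/t1.png

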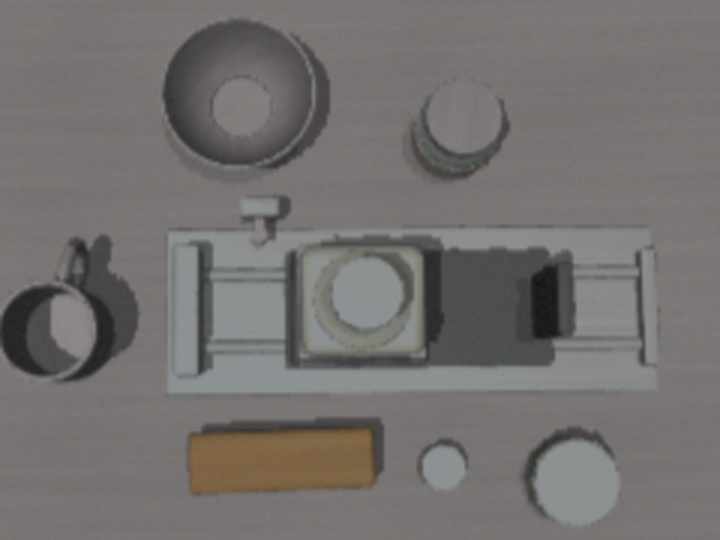

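Run:
```python
from h import *
T=lambda x,y:(x/3+140,y/3+110)
S=lambda x,y:(x/3+170,y/3+140)
print("cam",ray("top",(0,0))[0],ray("side",(0,0))[0])
print("cap",tri(S(211,101),T(368,290)),atz("top",T(368,290),.198),atz("side",S(211,101),.198))
print("handle",tri(S(249,326),T(565,295)),atz("top",T(565,295),.13),atz("side",S(249,326),.13))
for p in [(167,230),(652,228),(657,392),(168,392)]: print("dock",atz("top",T(*p),.01))
for p in [(125,172),(180,585),(377,548)]: print("dockS",atz("side",S(*p),.01))
print("jar",tri(S(428,265),T(466,117)))
print("jug",atz("top",T(57,332),.085),"bowl",atz("top",T(240,92),.055))
```

```text
cam [0.48301623 0.07176492 0.94138622] [ 0.44840805 -0.61228648  0.73421022]
cap (array([0.53835644, 0.0345366 , 0.19659611]), np.float64(0.0001800472534165791)) [0.53816227 0.03461377 0.198     ] [0.53821199 0.03284925 0.198     ]
handle (array([ 0.53608084, -0.10450991,  0.12790195]), np.float64(0.0002530212239273331)) [ 0.53607007 -0.1040669   0.13      ] [ 0.53565068 -0.10626617  0.13      ]
dock [0.60390972 0.18249279 0.01      ]
dock [ 0.59529872 -0.20214481  0.01      ]
dock [ 0.4660281 -0.1983169  0.01     ]
dock [0.47691945 0.18333001 0.01      ]
dockS [0.48281872 0.18165836 0.01      ]
dockS [ 0.47125717 -0.20178276  0.01      ]
dockS [ 0.59747063 -0.20205361  0.01      ]
jar (array([ 0.6714828 , -0.04653457,  0.0920864 ]), np.float64(0.0014831709654400543))
jug [0.52243408 0.25333507 0.085     ] bowl [0.70268475 0.12024106 0.055     ]
```

```bash
cat >> h.py <<'E'
from scipy.spatial.transform import Rotation as Ro
def delta(p,yaw_deg):
    s=manip.read_state();q=s["orientation"];R=Ro.from_quat([q[1],q[2],q[3],q[0]])
    y=np.radians(yaw_deg);x=np.array([np.cos(y),np.sin(y),0]);z=np.array([0,0,-1.]);G=Ro.from_matrix(np.c_[x,np.cross(z,x),z])
    print("t",round(s["t"],2),"pos",s["eef_pos"].round(4),"q6",s["joint_positions"][5].round(3),"F",s["force"].round(1),"w",round(s["grip_width"],4))
    print(" cm",(R.inv().apply(np.array(p)-s["eef_pos"])*100).round(2)," deg",np.degrees((R.inv()*G).as_rotvec()).round(2))
E
python3 -c "
from h import *
delta([.5355,-.105,.215],-1.35)"
```

```text
t 1.2 pos [ 0.1512 -0.6322  0.2147] q6 -0.083 F [-0.2  0.  -0.3] w 0.0952
 cm [ 4.964e+01 -4.233e+01 -3.000e-02]  deg [-0.  -0.  14.8]
```

{"api": "carry_out", "payload": {"rows": [{"tx": 49.6,"ty": -42.3,"rz": 14.8,"jaw": 0.6},{"tx": 49.6,"ty": -42.3,"rz": 14.8,"jaw": 0.6},{"tx": 49.6,"ty": -42.3,"rz": 14.8,"jaw": 0.6},{"tx": 49.6,"ty": -42.3,"rz": 14.8,"jaw": 0.6},{"tx": 49.6,"ty": -42.3,"rz": 14.8,"jaw": 0.6}]}}

```text
schema error: expected keys jaw, tx, ty, tz, rx, ry, rz
```

```bash
python3 -c "
from h import *
delta([.5355,-.105,.215],-1.35)"
```

```text
t 1.2 pos [ 0.1512 -0.6322  0.2147] q6 -0.083 F [-0.2  0.  -0.3] w 0.0952
 cm [ 4.964e+01 -4.233e+01 -3.000e-02]  deg [-0.  -0.  14.8]
```

{"api": "carry_out", "payload": {"rows": [{"tx": 49.6,"ty": -42.3,"tz": 0,"rx": 0,"ry": 0,"rz": 14.8,"jaw": 0.6},{"tx": 49.6,"ty": -42.3,"tz": 0,"rx": 0,"ry": 0,"rz": 14.8,"jaw": 0.6},{"tx": 49.6,"ty": -42.3,"tz": 0,"rx": 0,"ry": 0,"rz": 14.8,"jaw": 0.6},{"tx": 49.6,"ty": -42.3,"tz": 0,"rx": 0,"ry": 0,"rz": 14.8,"jaw": 0.6},{"tx": 49.6,"ty": -42.3,"tz": 0,"rx": 0,"ry": 0,"rz": 14.8,"jaw": 0.6}]}}

```text
t: 1.62
eef_pos: [0.2746, -0.4622, 0.2147]
orientation: [0.0, 1.0, -0.012, 0.0]
force: [0.5, -1.3, 0.2]
grip_width: 0.0672
```

```bash
python3 -c "
from h import *
delta([.5355,-.105,.215],-1.35)"
```

```text
t 1.62 pos [ 0.2746 -0.4622  0.2147] q6 0.46 F [ 0.5 -1.3  0.2] w 0.0672
 cm [ 2.521e+01 -3.635e+01 -3.000e-02]  deg [ 0.01 -0.02 -0.04]
```

{"api": "carry_out", "payload": {"rows": [{"tx": 25.2,"ty": -36.3,"tz": 0,"rx": 0,"ry": 0,"rz": 0,"jaw": 0.6},{"tx": 25.2,"ty": -36.3,"tz": 0,"rx": 0,"ry": 0,"rz": 0,"jaw": 0.6},{"tx": 25.2,"ty": -36.3,"tz": 0,"rx": 0,"ry": 0,"rz": 0,"jaw": 0.6},{"tx": 25.2,"ty": -36.3,"tz": 0,"rx": 0,"ry": 0,"rz": 0,"jaw": 0.6},{"tx": 25.2,"ty": -36.3,"tz": 0,"rx": 0,"ry": 0,"rz": 0,"jaw": 0.6}]}}

```text
t: 2.03
eef_pos: [0.3975, -0.2937, 0.215]
orientation: [0.0, 1.0, -0.012, 0.0]
force: [0.6, -0.7, -0.3]
grip_width: 0.0571
```

```bash
python3 -c "
from h import *
delta([.5355,-.105,.215],-1.35)"
```

```text
t 2.03 pos [ 0.3975 -0.2937  0.215 ] q6 0.85 F [ 0.6 -0.7 -0.3] w 0.0571
 cm [ 13.35 -19.2    0.  ]  deg [ 0.04 -0.05 -0.02]
```

{"api": "carry_out", "payload": {"rows": [{"tx": 13.3,"ty": -19.2,"tz": 0,"rx": 0,"ry": 0,"rz": 0,"jaw": 0.6},{"tx": 13.3,"ty": -19.2,"tz": 0,"rx": 0,"ry": 0,"rz": 0,"jaw": 0.6},{"tx": 13.3,"ty": -19.2,"tz": 0,"rx": 0,"ry": 0,"rz": 0,"jaw": 0.6},{"tx": 13.3,"ty": -19.2,"tz": 0,"rx": 0,"ry": 0,"rz": 0,"jaw": 0.6},{"tx": 13.3,"ty": -19.2,"tz": 0,"rx": 0,"ry": 0,"rz": 0,"jaw": 0.6}]}}

```text
t: 2.45
eef_pos: [0.5203, -0.1251, 0.2151]
orientation: [0.0, 1.0, -0.012, 0.0]
force: [0.7, -0.5, -0.0]
grip_width: 0.0571
```

```bash
python3 -c "
from h import *
delta([.5355,-.105,.16],-1.35)"
```

```text
t 2.45 pos [ 0.5203 -0.1251  0.2151] q6 1.258 F [ 0.7 -0.5 -0. ] w 0.0571
 cm [ 1.47 -2.05  5.51]  deg [ 0.02 -0.05  0.01]
```

{"api": "carry_out", "payload": {"rows": [{"tx": 1.5,"ty": -2.0,"tz": 0,"rx": 0,"ry": 0,"rz": 0,"jaw": 0.6},{"tx": 1.5,"ty": -2.0,"tz": 3,"rx": 0,"ry": 0,"rz": 0,"jaw": 0.6},{"tx": 1.5,"ty": -2.0,"tz": 5.5,"rx": 0,"ry": 0,"rz": 0,"jaw": 0.6},{"tx": 1.5,"ty": -2.0,"tz": 5.5,"rx": 0,"ry": 0,"rz": 0,"jaw": 0.6}]}}

```text
t: 2.78
eef_pos: [0.5316, -0.1057, 0.1539]
orientation: [-0.001, 1.0, -0.011, -0.005]
force: [-0.8, 1.4, -1.2]
grip_width: 0.0571
```

```bash
python3 -c "
from h import *
delta([.5355,-.105,.098],-1.35)
crop('side','s2',140,100,400,300,3);crop('top','t2',140,110,380,290,3)"
```

```text
t 2.78 pos [ 0.5316 -0.1057  0.1539] q6 1.298 F [-0.8  1.4 -1.2] w 0.0571
 cm [ 0.44 -0.06  5.59]  deg [-0.15  0.55  0.09]
```

View pics/s2.png

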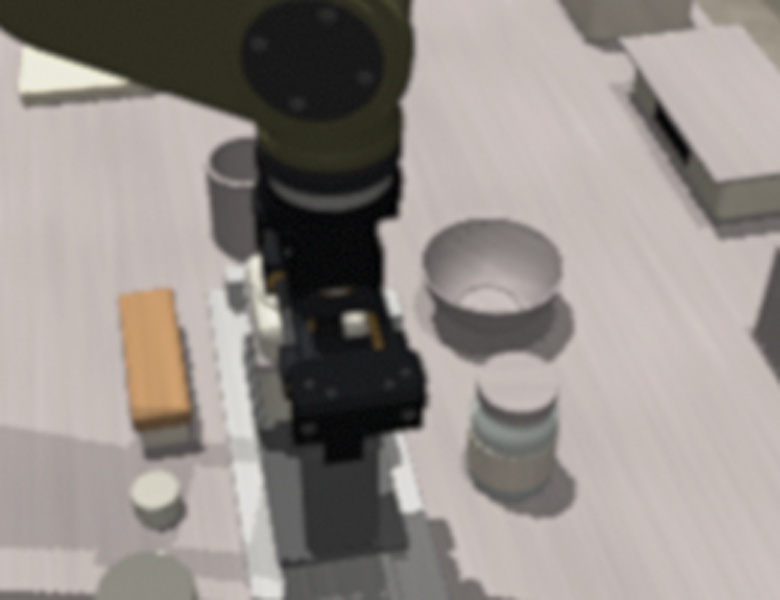

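View pics/t2.png

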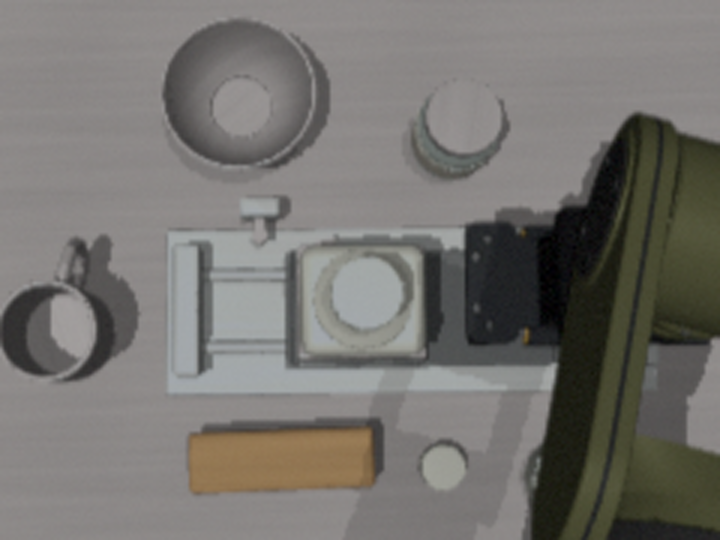

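The gripper straddles the handle, its body clear of the bottle (top crop: body edge at col 466, bottle edge at 425). I'll go down and pinch.

{"api": "carry_out", "payload": {"rows": [{"tx": 0.3,"ty": 0,"tz": 2.8,"rx": 0,"ry": 0.5,"rz": 0,"jaw": 0.6},{"tx": 0.3,"ty": 0,"tz": 5.6,"rx": 0,"ry": 0.5,"rz": 0,"jaw": 0.6},{"tx": 0.3,"ty": 0,"tz": 5.6,"rx": 0,"ry": 0.5,"rz": 0,"jaw": 0.6},{"tx": 0.3,"ty": 0,"tz": 5.6,"rx": 0,"ry": 0.5,"rz": 0,"jaw": 0},{"tx": 0.3,"ty": 0,"tz": 5.6,"rx": 0,"ry": 0.5,"rz": 0,"jaw": 0}], "grip_force": 15}}

```text
t: 3.3
eef_pos: [0.5392, -0.1083, 0.1064]
orientation: [0.001, 1.0, -0.012, 0.006]
force: [1.1, 0.1, 0.2]
grip_width: 0.0481
```

{"api": "carry_out", "payload": {"rows": [{"tx": 0,"ty": 0,"tz": 0,"rx": 0,"ry": 0,"rz": 0,"jaw": 0},{"tx": 0,"ty": 0,"tz": 0,"rx": 0,"ry": 0,"rz": 0,"jaw": 0},{"tx": 0,"ty": 0,"tz": 0,"rx": 0,"ry": 0,"rz": 0,"jaw": 0}]}}

```text
t: 3.55
eef_pos: [0.5388, -0.1079, 0.1054]
orientation: [0.0, 1.0, -0.012, 0.006]
force: [0.2, -0.5, -0.1]
grip_width: 0.0294
```

```bash
python3 -c "
from h import *
delta([.536,-.055,.098],-1.35)"
```

```text
t 3.55 pos [ 0.5388 -0.1079  0.1054] q6 1.297 F [ 0.2 -0.5 -0.1] w 0.0294
 cm [-0.41 -5.28  0.74]  deg [ 0.04 -0.66 -0.01]
```

{"api": "carry_out", "payload": {"rows": [{"tx": -0.2,"ty": 0,"tz": 0.3,"rx": 0,"ry": -0.6,"rz": 0,"jaw": 0},{"tx": -0.2,"ty": 0,"tz": 0.3,"rx": 0,"ry": -0.6,"rz": 0,"jaw": 0},{"tx": -0.2,"ty": 0,"tz": 0.3,"rx": 0,"ry": -0.6,"rz": 0,"jaw": 0},{"tx": -0.2,"ty": 0,"tz": 0.3,"rx": 0,"ry": -0.6,"rz": 0,"jaw": 0}]}}

```text
t: 3.88
eef_pos: [0.5358, -0.1072, 0.1007]
orientation: [-0.0, 1.0, -0.011, -0.001]
force: [-0.4, 2.3, 0.8]
grip_width: 0.012
```

{"api": "carry_out", "payload": {"rows": [{"tx": 0,"ty": 0,"tz": 0,"rx": 0,"ry": 0,"rz": 0,"jaw": 0},{"tx": 0,"ty": 0,"tz": 0,"rx": 0,"ry": 0,"rz": 0,"jaw": 0}]}}

```text
t: 4.05
eef_pos: [0.5358, -0.1073, 0.1007]
orientation: [-0.0, 1.0, -0.012, -0.001]
force: [-0.2, 1.4, 1.5]
grip_width: 0.0121
```

```bash
python3 -c "
from h import *
delta([.537,-.055,.102],-1.35)"
```

```text
t 4.05 pos [ 0.5358 -0.1073  0.1007] q6 1.298 F [-0.2  1.4  1.5] w 0.0121
 cm [-0.   -5.23 -0.13]  deg [-0.01  0.11  0.02]
```

{"api": "carry_out", "payload": {"rows": [{"tx": 0,"ty": -0.8,"tz": 0,"rx": 0,"ry": 0,"rz": 0,"jaw": 0},{"tx": 0,"ty": -1.7,"tz": 0,"rx": 0,"ry": 0,"rz": 0,"jaw": 0},{"tx": 0,"ty": -2.6,"tz": 0,"rx": 0,"ry": 0,"rz": 0,"jaw": 0},{"tx": 0,"ty": -3.5,"tz": 0,"rx": 0,"ry": 0,"rz": 0,"jaw": 0},{"tx": 0,"ty": -4,"tz": 0,"rx": 0,"ry": 0,"rz": 0,"jaw": 0}], "grip_force": 25}}

```text
t: 4.47
eef_pos: [0.5366, -0.0661, 0.1007]
orientation: [-0.0, 1.0, -0.011, -0.001]
force: [-2.2, -1.6, 1.8]
grip_width: 0.012
```

{"api": "carry_out", "payload": {"rows": [{"tx": 0,"ty": -0.4,"tz": 0,"rx": 0,"ry": 0,"rz": 0,"jaw": 0},{"tx": 0,"ty": -0.8,"tz": 0,"rx": 0,"ry": 0,"rz": 0,"jaw": 0},{"tx": 0,"ty": -1.2,"tz": 0,"rx": 0,"ry": 0,"rz": 0,"jaw": 0},{"tx": 0,"ty": -1.6,"tz": 0,"rx": 0,"ry": 0,"rz": 0,"jaw": 0},{"tx": 0,"ty": -1.6,"tz": 0,"rx": 0,"ry": 0,"rz": 0,"jaw": 0}]}}

```text
t: 4.88
eef_pos: [0.5368, -0.0523, 0.1007]
orientation: [0.001, 1.0, -0.012, -0.001]
force: [-3.9, -5.6, 2.8]
grip_width: 0.0121
```

{"api": "carry_out", "payload": {"rows": [{"tx": 0,"ty": -0.2,"tz": 0,"rx": 0,"ry": 0,"rz": 0,"jaw": 0},{"tx": 0,"ty": -0.4,"tz": 0,"rx": 0,"ry": 0,"rz": 0,"jaw": 0},{"tx": 0,"ty": -0.6,"tz": 0,"rx": 0,"ry": 0,"rz": 0,"jaw": 0},{"tx": 0,"ty": -0.6,"tz": 0,"rx": 0,"ry": 0,"rz": 0,"jaw": 0}]}}

```text
t: 5.22
eef_pos: [0.5369, -0.0454, 0.1007]
orientation: [0.0, 1.0, -0.012, -0.001]
force: [-2.4, -2.4, 4.6]
grip_width: 0.012
```

{"api": "carry_out", "payload": {"rows": [{"tx": 0,"ty": -0.2,"tz": 0,"rx": 0,"ry": 0,"rz": 0,"jaw": 0},{"tx": 0,"ty": -0.3,"tz": 0,"rx": 0,"ry": 0,"rz": 0,"jaw": 0},{"tx": 0,"ty": -0.3,"tz": 0,"rx": 0,"ry": 0,"rz": 0,"jaw": 0}]}}

```text
t: 5.47
eef_pos: [0.537, -0.0418, 0.1007]
orientation: [-0.001, 1.0, -0.012, -0.001]
force: [-5.0, 0.9, 4.7]
grip_width: 0.0117
```

{"api": "carry_out", "payload": {"rows": [{"tx": 0,"ty": -0.1,"tz": 0,"rx": 0,"ry": 0,"rz": 0,"jaw": 0},{"tx": 0,"ty": -0.2,"tz": 0,"rx": 0,"ry": 0,"rz": 0,"jaw": 0},{"tx": 0,"ty": -0.2,"tz": 0,"rx": 0,"ry": 0,"rz": 0,"jaw": 0}]}}

```text
t: 5.72
eef_pos: [0.537, -0.0401, 0.1007]
orientation: [-0.0, 1.0, -0.012, -0.001]
force: [-4.9, 0.4, 4.7]
grip_width: 0.0117
```

{"api": "carry_out", "payload": {"rows": [{"tx": 0,"ty": -0.1,"tz": 0,"rx": 0,"ry": 0,"rz": 0,"jaw": 0},{"tx": 0,"ty": -0.2,"tz": 0,"rx": 0,"ry": 0,"rz": 0,"jaw": 0},{"tx": 0,"ty": -0.2,"tz": 0,"rx": 0,"ry": 0,"rz": 0,"jaw": 0}]}}

```text
t: 5.97
eef_pos: [0.5371, -0.0388, 0.1007]
orientation: [0.001, 1.0, -0.012, -0.001]
force: [-6.7, -2.8, 5.0]
grip_width: 0.012
```

```bash
python3 -c "
from h import *
delta([.537,-.04,.102],-1.35)
crop('top','t3',140,110,380,290,3)"
```

```text
t 5.97 pos [ 0.5371 -0.0388  0.1007] q6 1.424 F [-6.7 -2.8  5. ] w 0.012
 cm [-0.    0.12 -0.13]  deg [0.06 0.16 0.03]
```

View pics/t3.png

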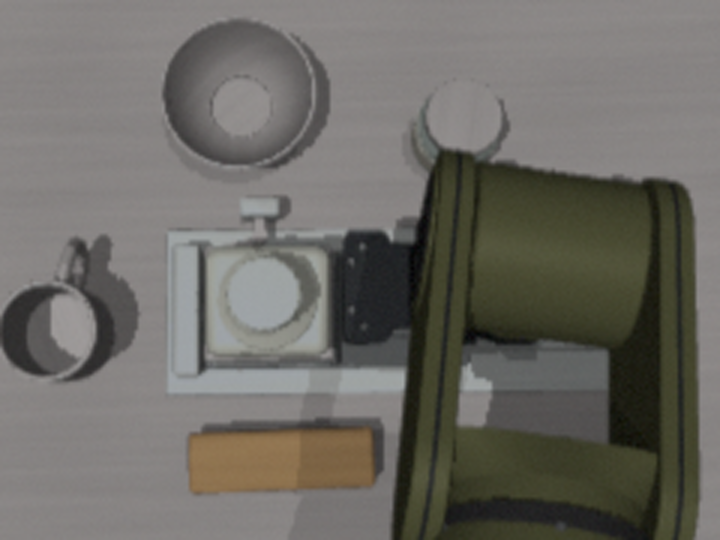

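{"api": "carry_out", "payload": {"rows": [{"tx": 0,"ty": -0.1,"tz": 0,"rx": 0,"ry": 0,"rz": 0,"jaw": 0},{"tx": 0,"ty": -0.2,"tz": 0,"rx": 0,"ry": 0,"rz": 0,"jaw": 0},{"tx": 0,"ty": -0.2,"tz": 0,"rx": 0,"ry": 0,"rz": 0,"jaw": 0}]}}

```text
t: 6.27
eef_pos: [0.5371, -0.0388, 0.1007]
orientation: [0.003, 1.0, -0.012, -0.001]
force: [-5.8, -9.8, 5.1]
grip_width: 0.0117
```

{"api": "carry_out", "payload": {"rows": [{"tx": 0,"ty": -0.1,"tz": 0,"rx": 0,"ry": 0,"rz": 0,"jaw": 0},{"tx": 0,"ty": -0.2,"tz": 0,"rx": 0,"ry": 0,"rz": 0,"jaw": 0},{"tx": 0,"ty": -0.2,"tz": 0,"rx": 0,"ry": 0,"rz": 0,"jaw": 0}]}}

```text
t: 6.52
eef_pos: [0.5371, -0.0388, 0.1007]
orientation: [0.004, 1.0, -0.012, -0.001]
force: [-5.4, -16.7, 4.2]
grip_width: 0.012
```

Hard stop at y = -0.0388 (force climbs to 17 N without motion). Next, a gentle pull back to test that the catch holds.

{"api": "carry_out", "payload": {"rows": [{"tx": 0,"ty": 0.2,"tz": 0,"rx": 0,"ry": 0,"rz": 0,"jaw": 0},{"tx": 0,"ty": 0.4,"tz": 0,"rx": 0,"ry": 0,"rz": 0,"jaw": 0},{"tx": 0,"ty": 0.6,"tz": 0,"rx": 0,"ry": 0,"rz": 0,"jaw": 0},{"tx": 0,"ty": 0.6,"tz": 0,"rx": 0,"ry": 0,"rz": 0,"jaw": 0}]}}

```text
t: 6.85
eef_pos: [0.537, -0.0404, 0.1007]
orientation: [-0.0, 1.0, -0.012, -0.001]
force: [-4.6, 0.2, 4.3]
grip_width: 0.0116
```

{"api": "carry_out", "payload": {"rows": [{"tx": 0,"ty": 0.2,"tz": 0,"rx": 0,"ry": 0,"rz": 0,"jaw": 0},{"tx": 0,"ty": 0.3,"tz": 0,"rx": 0,"ry": 0,"rz": 0,"jaw": 0},{"tx": 0,"ty": 0.3,"tz": 0,"rx": 0,"ry": 0,"rz": 0,"jaw": 0}]}}

```text
t: 7.1
eef_pos: [0.537, -0.0408, 0.1006]
orientation: [-0.003, 1.0, -0.012, -0.001]
force: [-3.6, 10.2, 5.1]
grip_width: 0.012
```

The catch holds: 10 N of pull and no motion, with about 2 mm play. I'll push back to the stop, then release.

{"api": "carry_out", "payload": {"rows": [{"tx": 0,"ty": -0.4,"tz": 0,"rx": 0,"ry": 0,"rz": 0,"jaw": 0},{"tx": 0,"ty": -0.8,"tz": 0,"rx": 0,"ry": 0,"rz": 0,"jaw": 0},{"tx": 0,"ty": -0.8,"tz": 0,"rx": 0,"ry": 0,"rz": 0,"jaw": 0}]}}

```text
t: 7.35
eef_pos: [0.5371, -0.0388, 0.1007]
orientation: [0.004, 1.0, -0.011, -0.001]
force: [-5.6, -15.5, 3.9]
grip_width: 0.0117
```

{"api": "carry_out", "payload": {"rows": [{"tx": 0,"ty": 0,"tz": 0,"rx": 0,"ry": 0,"rz": 0,"jaw": 0}]}}

```text
t: 7.43
eef_pos: [0.5371, -0.0388, 0.1007]
orientation: [0.004, 1.0, -0.011, -0.001]
force: [-5.4, -12.9, 2.8]
grip_width: 0.0122
```

{"api": "carry_out", "payload": {"rows": [{"tx": 0,"ty": 0.2,"tz": 0,"rx": 0,"ry": 0,"rz": 0,"jaw": 0},{"tx": 0,"ty": 0.2,"tz": 0,"rx": 0,"ry": 0,"rz": 0,"jaw": 0.5},{"tx": 0,"ty": 0.2,"tz": 0,"rx": 0,"ry": 0,"rz": 0,"jaw": 0.5},{"tx": 0,"ty": 0.2,"tz": 0,"rx": 0,"ry": 0,"rz": 0,"jaw": 0.5},{"tx": 0,"ty": 0.2,"tz": 0,"rx": 0,"ry": 0,"rz": 0,"jaw": 0.5}]}}

```text
t: 7.85
eef_pos: [0.5376, -0.0371, 0.1004]
orientation: [-0.0, 1.0, -0.012, -0.001]
force: [0.7, 0.5, -0.2]
grip_width: 0.0332
```

{"api": "carry_out", "payload": {"rows": [{"tx": 0,"ty": 0,"tz": -4,"rx": 0,"ry": 0,"rz": 0,"jaw": 0.5},{"tx": 0,"ty": 0,"tz": -8,"rx": 0,"ry": 0,"rz": 0,"jaw": 0.5},{"tx": 0,"ty": 0,"tz": -12,"rx": 0,"ry": 0,"rz": 0,"jaw": 0.7},{"tx": 0,"ty": 0,"tz": -14,"rx": 0,"ry": 0,"rz": 0,"jaw": 0.8},{"tx": 0,"ty": 0,"tz": -14,"rx": 0,"ry": 0,"rz": 0,"jaw": 0.8}]}}

```text
t: 8.27
eef_pos: [0.5411, -0.0377, 0.248]
orientation: [0.001, 1.0, -0.012, 0.005]
force: [-0.3, 0.5, 0.2]
grip_width: 0.0619
```

```bash
python3 -c "
from h import *
delta([.540,.101,.225],-1.35)
im=crop('top','t4',140,110,380,290,3)"
```

```text
t 8.27 pos [ 0.5411 -0.0377  0.248 ] q6 1.426 F [-0.3  0.5  0.2] w 0.0619
 cm [ -0.46 -13.86   2.28]  deg [ 0.08 -0.61  0.02]
```

View pics/t4.png

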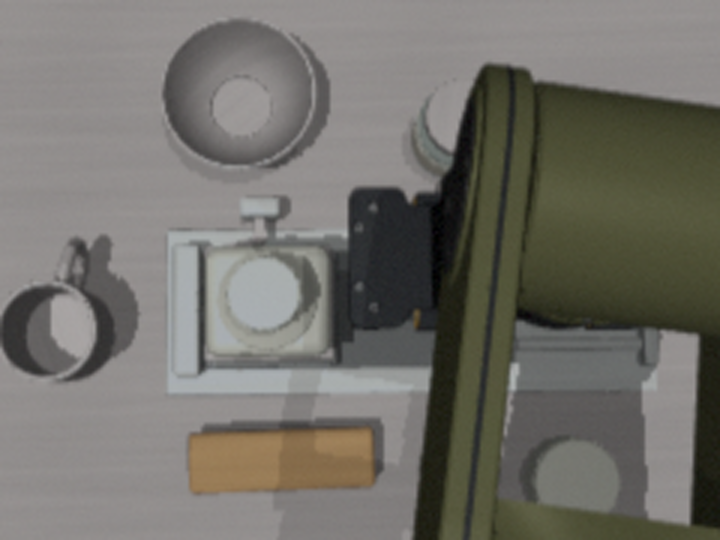

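```bash
python3 -c "
from h import *
T=lambda x,y:(x/3+140,y/3+110)
print(atz('top',T(263.5,291),.198), atz('top',T(368,290),.198))
im=cv2.imread('pics/t4.png')[235:345,200:330]
cv2.imwrite('pics/t4z.png',cv2.resize(im,None,fx=5,fy=5,interpolation=cv2.INTER_CUBIC))"
```

```text
[0.53932404 0.10021786 0.198     ] [0.53816227 0.03461377 0.198     ]
```

View pics/t4z.png

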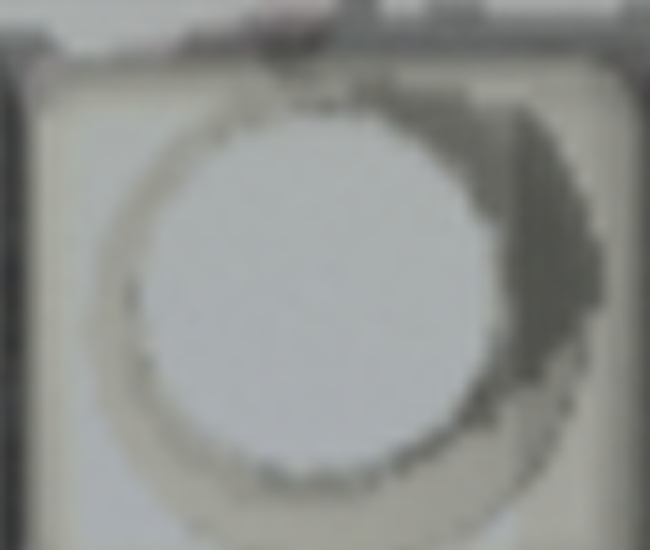

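{"api": "carry_out", "payload": {"rows": [{"tx": -0.3,"ty": -4,"tz": 0,"rx": 0,"ry": -0.3,"rz": 0,"jaw": 0.8},{"tx": -0.5,"ty": -8,"tz": 0,"rx": 0,"ry": -0.6,"rz": 0,"jaw": 0.8},{"tx": -0.5,"ty": -12,"tz": 1,"rx": 0,"ry": -0.6,"rz": 0,"jaw": 0.8},{"tx": -0.5,"ty": -13.8,"tz": 2,"rx": 0,"ry": -0.6,"rz": 0,"jaw": 0.8},{"tx": -0.5,"ty": -13.8,"tz": 2,"rx": 0,"ry": -0.6,"rz": 0,"jaw": 0.8}]}}

```text
t: 8.73
eef_pos: [0.5334, 0.1039, 0.2159]
orientation: [-0.0, 1.0, -0.009, -0.01]
force: [-0.4, 0.6, -1.9]
grip_width: 0.0761
```

{"api": "carry_out", "payload": {"rows": [{"tx": 0,"ty": 0,"tz": 0,"rx": 0,"ry": 0,"rz": 0,"jaw": 0.8}]}}

```text
t: 8.82
eef_pos: [0.5345, 0.1014, 0.2178]
orientation: [0.0, 1.0, -0.011, -0.008]
force: [0.1, -0.2, 0.4]
grip_width: 0.0759
```

```bash
python3 -c "
from h import *
delta([.539,.1005,.171],-1.35)
im=crop('side','s5',160,60,360,260,4)"
```

```text
t 8.82 pos [0.5345 0.1014 0.2178] q6 1.68 F [ 0.1 -0.2  0.4] w 0.0759
 cm [0.53 0.07 4.67]  deg [0.05 0.97 0.14]
```

View pics/s5.png

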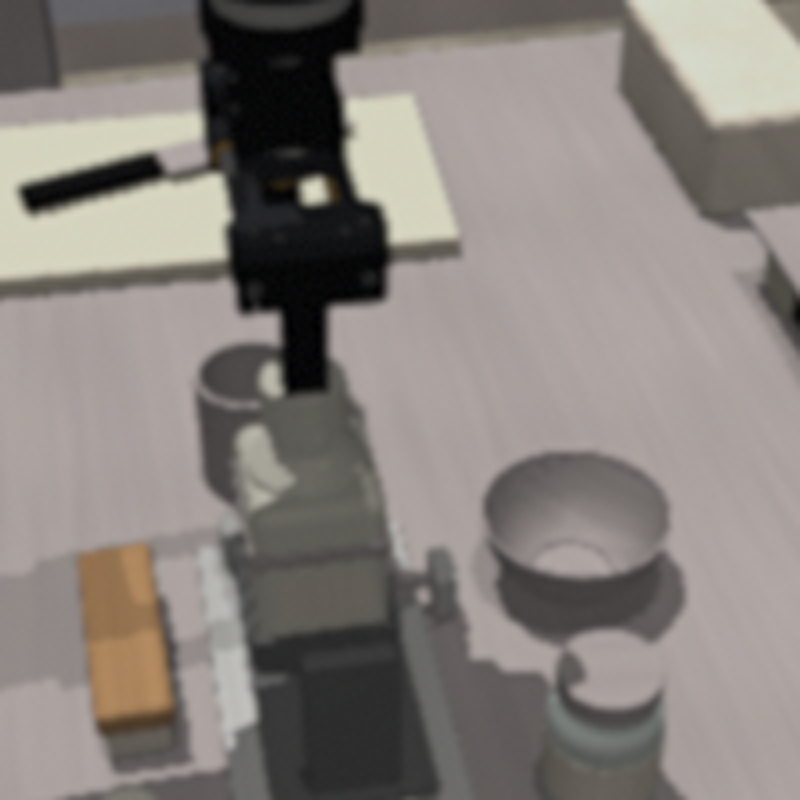

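{"api": "carry_out", "payload": {"rows": [{"tx": 0.3,"ty": 0,"tz": 0,"rx": 0,"ry": 0.6,"rz": 0,"jaw": 0.8},{"tx": 0.3,"ty": 0,"tz": 0,"rx": 0,"ry": 0.6,"rz": 0,"jaw": 0.8},{"tx": 0.3,"ty": 0,"tz": 0,"rx": 0,"ry": 0.6,"rz": 0,"jaw": 0.8},{"tx": 0.3,"ty": 0,"tz": 0,"rx": 0,"ry": 0.6,"rz": 0,"jaw": 0.8}]}}

```text
t: 9.2
eef_pos: [0.5392, 0.0997, 0.2211]
orientation: [-0.0, 1.0, -0.012, -0.0]
force: [0.2, -0.1, 0.1]
grip_width: 0.0763
```

```bash
python3 -c "
from h import *
delta([.539,.1005,.171],-1.35)"
```

```text
t 9.2 pos [0.5392 0.0997 0.2211] q6 1.68 F [ 0.2 -0.1  0.1] w 0.0763
 cm [-0.02 -0.08  5.01]  deg [-0.    0.05 -0.08]
```

{"api": "carry_out", "payload": {"rows": [{"tx": 0,"ty": -0.1,"tz": 2,"rx": 0,"ry": 0,"rz": 0,"jaw": 0.8},{"tx": 0,"ty": -0.1,"tz": 4,"rx": 0,"ry": 0,"rz": 0,"jaw": 0.8},{"tx": 0,"ty": -0.1,"tz": 5,"rx": 0,"ry": 0,"rz": 0,"jaw": 0.8},{"tx": 0,"ty": -0.1,"tz": 5,"rx": 0,"ry": 0,"rz": 0,"jaw": 0.8},{"tx": 0,"ty": -0.1,"tz": 5,"rx": 0,"ry": 0,"rz": 0,"jaw": 0.6}], "grip_force": 10}}

```text
t: 9.62
eef_pos: [0.5386, 0.1012, 0.1704]
orientation: [0.0, 1.0, -0.012, -0.001]
force: [-0.6, -1.3, -0.1]
grip_width: 0.0729
```

{"api": "carry_out", "payload": {"rows": [{"tx": 0,"ty": 0,"tz": 0,"rx": 0,"ry": 0,"rz": 0,"jaw": 0.56},{"tx": 0,"ty": 0,"tz": 0,"rx": 0,"ry": 0,"rz": 0,"jaw": 0.56},{"tx": 0,"ty": 0,"tz": 0,"rx": 0,"ry": 0,"rz": 0,"jaw": 0.3},{"tx": 0,"ty": 0,"tz": 0,"rx": 0,"ry": 0,"rz": 0,"jaw": 0.3}]}}

```text
t: 9.95
eef_pos: [0.5394, 0.1016, 0.1716]
orientation: [-0.0, 1.0, -0.012, -0.0]
force: [0.2, -0.4, 0.1]
grip_width: 0.0478
```

```bash
python3 -c "
from h import *
delta([.539,.1005,.171],-1.35)"
```

```text
t 9.95 pos [0.5394 0.1016 0.1716] q6 1.682 F [ 0.2 -0.4  0.1] w 0.0478
 cm [-0.04  0.11  0.06]  deg [-0.01  0.01  0.  ]
```

{"api": "carry_out", "payload": {"rows": [{"tx": 0,"ty": 0,"tz": 0,"rx": 0,"ry": 0,"rz": 0,"jaw": 0.2},{"tx": 0,"ty": 0,"tz": 0,"rx": 0,"ry": 0,"rz": 0,"jaw": 0.2}]}}

```text
t: 10.12
eef_pos: [0.5393, 0.1014, 0.1714]
orientation: [0.0, 1.0, -0.012, -0.0]
force: [-0.2, -0.0, 1.9]
grip_width: 0.0457
```

```bash
python3 -c "
from h import *
delta([.539,.1005,.171],-1.35)
print(manip.read_state()['torque'])"
```

```text
t 10.12 pos [0.5393 0.1014 0.1714] q6 1.682 F [-0.2 -0.   1.9] w 0.0457
 cm [-0.03  0.09  0.04]  deg [0.02 0.03 0.01]
[-0.18639824  0.0429179  -0.05885043]
```

Gripped on flats (46 mm). Firming grip and pressing.

{"api": "carry_out", "payload": {"rows": [{"tx": 0,"ty": 0,"tz": 0,"rx": 0,"ry": 0,"rz": 0,"jaw": 0.2},{"tx": 0,"ty": 0,"tz": 0.3,"rx": 0,"ry": 0,"rz": 0,"jaw": 0.2},{"tx": 0,"ty": 0,"tz": 0.6,"rx": 0,"ry": 0,"rz": 0,"jaw": 0.2},{"tx": 0,"ty": 0,"tz": 0.9,"rx": 0,"ry": 0,"rz": 0,"jaw": 0.2},{"tx": 0,"ty": 0,"tz": 0.9,"rx": 0,"ry": 0,"rz": 0,"jaw": 0.2}], "grip_force": 40}}

```text
t: 10.53
eef_pos: [0.5394, 0.1013, 0.1649]
orientation: [0.0, 1.0, -0.012, -0.0]
force: [-5.7, -1.8, 14.0]
grip_width: 0.0456
```

```bash
python3 -c "
from h import *
delta([.539,.1005,.1645],-1.35)"
```

```text
t 10.53 pos [0.5394 0.1013 0.1649] q6 1.682 F [-5.7 -1.8 14. ] w 0.0456
 cm [-0.04  0.08  0.04]  deg [0.02 0.02 0.01]
```

{"api": "carry_out", "payload": {"rows": [{"tx": 0,"ty": 0,"tz": 0.1,"rx": 0,"ry": 0,"rz": 0,"jaw": 0.2},{"tx": 0,"ty": 0,"tz": 0.1,"rx": 0,"ry": 0,"rz": -5,"jaw": 0.2},{"tx": 0,"ty": 0,"tz": 0.1,"rx": 0,"ry": 0,"rz": -10,"jaw": 0.2},{"tx": 0,"ty": 0,"tz": 0.1,"rx": 0,"ry": 0,"rz": -15,"jaw": 0.2},{"tx": 0,"ty": 0,"tz": 0.1,"rx": 0,"ry": 0,"rz": -15,"jaw": 0.2}]}}

```text
t: 10.95
eef_pos: [0.5409, 0.1022, 0.1649]
orientation: [-0.001, 0.993, 0.12, 0.002]
force: [-2.1, 1.0, 14.2]
grip_width: 0.0456
```

```bash
python3 -c "
from h import *
delta([.539,.1005,.1645],-1.35)
print(manip.read_state()['torque'])"
```

```text
t 10.95 pos [0.5409 0.1022 0.1649] q6 1.418 F [-2.1  1.  14.2] w 0.0456
 cm [-0.22  0.12  0.04]  deg [-0.06 -0.23 15.17]
[0.01441309 0.47713034 0.02087637]
```

{"api": "carry_out", "payload": {"rows": [{"tx": 0,"ty": 0,"tz": 0,"rx": 0,"ry": 0,"rz": -6,"jaw": 0.2},{"tx": 0,"ty": 0,"tz": 0,"rx": 0,"ry": 0,"rz": -12,"jaw": 0.2},{"tx": 0,"ty": 0,"tz": 0,"rx": 0,"ry": 0,"rz": -18,"jaw": 0.2},{"tx": 0,"ty": 0,"tz": 0,"rx": 0,"ry": 0,"rz": -24,"jaw": 0.2},{"tx": 0,"ty": 0,"tz": 0,"rx": 0,"ry": 0,"rz": -30,"jaw": 0.2}]}}

```text
t: 11.37
eef_pos: [0.5407, 0.1025, 0.1649]
orientation: [-0.0, 0.927, 0.374, 0.002]
force: [-4.0, 1.8, 14.7]
grip_width: 0.0457
```

{"api": "carry_out", "payload": {"rows": [{"tx": 0,"ty": 0,"tz": 0,"rx": 0,"ry": 0,"rz": -6,"jaw": 0.2},{"tx": 0,"ty": 0,"tz": 0,"rx": 0,"ry": 0,"rz": -12,"jaw": 0.2},{"tx": 0,"ty": 0,"tz": 0,"rx": 0,"ry": 0,"rz": -18,"jaw": 0.2},{"tx": 0,"ty": 0,"tz": 0,"rx": 0,"ry": 0,"rz": -21,"jaw": 0.2},{"tx": 0,"ty": 0,"tz": 0,"rx": 0,"ry": 0,"rz": -21,"jaw": 0.2}]}}

```text
t: 11.78
eef_pos: [0.5401, 0.1025, 0.1648]
orientation: [-0.0, 0.844, 0.536, 0.001]
force: [-5.4, 1.5, 14.6]
grip_width: 0.0454
```

```bash
python3 -c "
from h import *
delta([.539,.1005,.1645],-1.35)
print(manip.read_state()['torque'])"
```

```text
t 11.78 pos [0.5401 0.1025 0.1648] q6 0.529 F [-5.4  1.5 14.6] w 0.0454
 cm [-0.23 -0.01  0.03]  deg [-5.000e-02 -1.500e-01  6.612e+01]
[0.11123785 0.93587465 0.019861  ]
```

Turned 66°. I'll go on to the stop, watching for torque.

{"api": "carry_out", "payload": {"rows": [{"tx": 0,"ty": 0,"tz": 0,"rx": 0,"ry": 0,"rz": -3,"jaw": 0.2},{"tx": 0,"ty": 0,"tz": 0,"rx": 0,"ry": 0,"rz": -5,"jaw": 0.2},{"tx": 0,"ty": 0,"tz": 0,"rx": 0,"ry": 0,"rz": -7,"jaw": 0.2},{"tx": 0,"ty": 0,"tz": 0,"rx": 0,"ry": 0,"rz": -7,"jaw": 0.2}]}}

```text
t: 12.12
eef_pos: [0.5401, 0.1018, 0.1649]
orientation: [0.0, 0.811, 0.586, 0.001]
force: [-5.2, -1.4, 16.3]
grip_width: 0.0457
```

```bash
python3 -c "
from h import *
delta([.539,.1005,.1645],-1.35)
print(manip.read_state()['torque'])"
```

```text
t 12.12 pos [0.5401 0.1018 0.1649] q6 0.408 F [-5.2 -1.4 16.3] w 0.0457
 cm [-0.16 -0.06  0.04]  deg [ 3.000e-02 -1.000e-01  7.305e+01]
[-0.22782123  0.96673415 -0.1829044 ]
```

{"api": "carry_out", "payload": {"rows": [{"tx": 0,"ty": 0,"tz": 0,"rx": 0,"ry": 0,"rz": -2,"jaw": 0.2},{"tx": 0,"ty": 0,"tz": 0,"rx": 0,"ry": 0,"rz": -3,"jaw": 0.2},{"tx": 0,"ty": 0,"tz": 0,"rx": 0,"ry": 0,"rz": -3,"jaw": 0.2}]}}

```text
t: 12.37
eef_pos: [0.54, 0.1019, 0.1649]
orientation: [-0.0, 0.796, 0.606, 0.001]
force: [-6.6, -0.5, 16.0]
grip_width: 0.0457
```

```bash
python3 -c "
from h import *
delta([.539,.1005,.1645],-1.35)
print(manip.read_state()['torque'])"
```

```text
t 12.37 pos [0.54   0.1019 0.1649] q6 0.357 F [-6.6 -0.5 16. ] w 0.0457
 cm [-0.16 -0.06  0.04]  deg [-1.000e-02 -1.100e-01  7.592e+01]
[-0.13739995  1.05131268 -0.58828897]
```

The hard stop is reached: torque is up to 0.59 N m. I'll relieve the twist and lift.

{"api": "carry_out", "payload": {"rows": [{"tx": 0,"ty": 0,"tz": 0,"rx": 0,"ry": 0,"rz": 3,"jaw": 0.2},{"tx": 0,"ty": 0,"tz": -0.5,"rx": 0,"ry": 0,"rz": 3,"jaw": 0.2},{"tx": 0,"ty": 0,"tz": -1.0,"rx": 0,"ry": 0,"rz": 3,"jaw": 0.2},{"tx": 0,"ty": 0,"tz": -1.5,"rx": 0,"ry": 0,"rz": 3,"jaw": 0.2},{"tx": 0,"ty": 0,"tz": -1.5,"rx": 0,"ry": 0,"rz": 3,"jaw": 0.2}]}}

```text
t: 12.78
eef_pos: [0.539, 0.1016, 0.1764]
orientation: [-0.001, 0.811, 0.585, -0.001]
force: [0.2, -0.3, 4.5]
grip_width: 0.0457
```

```bash
python3 -c "
from h import *
delta([.539,.1005,.1645],-1.35)
print(manip.read_state()['torque'])"
```

```text
t 12.78 pos [0.539  0.1016 0.1764] q6 0.408 F [ 0.2 -0.3  4.5] w 0.0457
 cm [-0.1   0.04  1.19]  deg [-7.000e-02  7.000e-02  7.301e+01]
[-0.05836754 -0.05398087 -0.17947373]
```

{"api": "carry_out", "payload": {"rows": [{"tx": 0,"ty": 0,"tz": -1,"rx": 0,"ry": 0,"rz": 0,"jaw": 0.2},{"tx": 0,"ty": 0,"tz": -2,"rx": 0,"ry": 0,"rz": 0,"jaw": 0.2},{"tx": 0,"ty": 0,"tz": -3,"rx": 0,"ry": 0,"rz": 0,"jaw": 0.2},{"tx": 0,"ty": 0,"tz": -3,"rx": 0,"ry": 0,"rz": 0,"jaw": 0.2}]}}

```text
t: 13.12
eef_pos: [0.5401, 0.1017, 0.2087]
orientation: [0.0, 0.811, 0.585, 0.001]
force: [-0.2, 0.0, 1.2]
grip_width: 0.0455
```

```bash
python3 -c "
from h import *
delta([.5395,.101,.291],-74.3)
im=crop('side','s6',160,60,360,260,4)"
```

```text
t 13.12 pos [0.5401 0.1017 0.2087] q6 0.408 F [-0.2  0.   1.2] w 0.0455
 cm [-0.08 -0.02 -8.23]  deg [-4.0000e-02 -1.7000e-01  1.4596e+02]
```

View pics/s6.png

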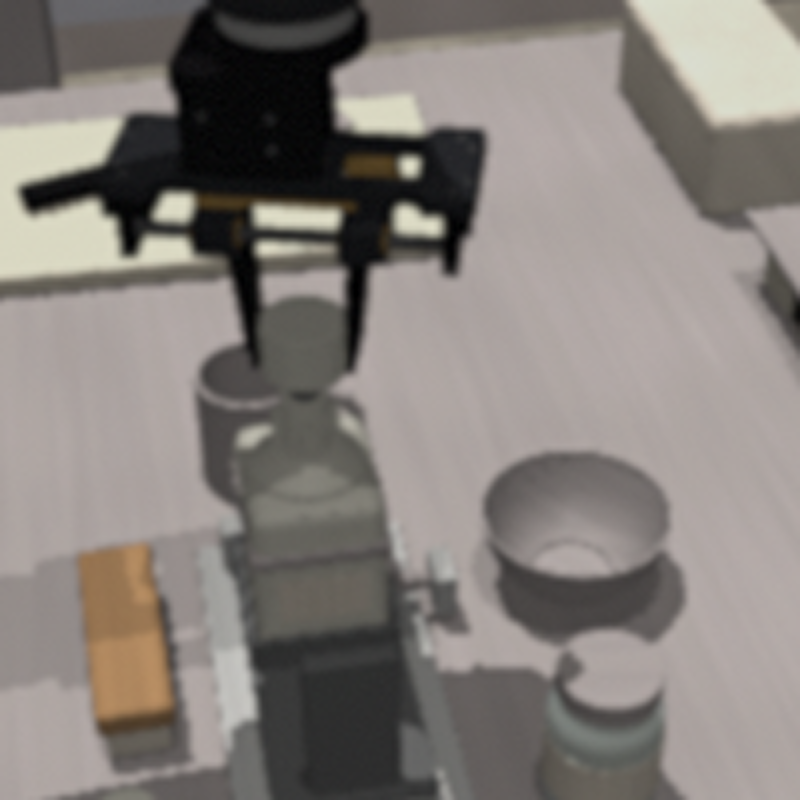

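The cap (crop 303,345) sits upright between the fingers, off the neck (303,420). Now I'll lift to final height.

{"api": "carry_out", "payload": {"rows": [{"tx": 0,"ty": 0,"tz": -2,"rx": 0,"ry": 0,"rz": 0,"jaw": 0.2},{"tx": 0,"ty": 0,"tz": -4,"rx": 0,"ry": 0,"rz": 0,"jaw": 0.2},{"tx": 0,"ty": 0,"tz": -6,"rx": 0,"ry": 0,"rz": 0,"jaw": 0.2},{"tx": 0,"ty": 0,"tz": -7.5,"rx": 0,"ry": 0,"rz": 0,"jaw": 0.2},{"tx": 0,"ty": 0,"tz": -8.2,"rx": 0,"ry": 0,"rz": 0,"jaw": 0.2}]}}

```text
t: 13.58
eef_pos: [0.5398, 0.1016, 0.2901]
orientation: [0.0, 0.811, 0.585, 0.001]
force: [0.2, -0.4, -0.5]
grip_width: 0.0456
```

{"api": "carry_out", "payload": {"rows": [{"tx": 0,"ty": 0,"tz": 0,"rx": 0,"ry": 0,"rz": 0,"jaw": 0.2},{"tx": 0,"ty": 0,"tz": 0,"rx": 0,"ry": 0,"rz": 0,"jaw": 0.2},{"tx": 0,"ty": 0,"tz": 0,"rx": 0,"ry": 0,"rz": 0,"jaw": 0.2},{"tx": 0,"ty": 0,"tz": 0,"rx": 0,"ry": 0,"rz": 0,"jaw": 0.2},{"tx": 0,"ty": 0,"tz": 0,"rx": 0,"ry": 0,"rz": 0,"jaw": 0.2}]}}

```text
t: 14.0
eef_pos: [0.5385, 0.1014, 0.2861]
orientation: [-0.001, 0.811, 0.585, -0.002]
force: [-0.3, 0.0, 0.1]
grip_width: 0.0456
```

```bash
python3 -c "
from h import *
delta([.540,.1015,.291],71.65)
print(proj('side',[.540,.1015,.1875]),proj('top',[.540,.1015,.1875]))
im=crop('side','s7',160,20,360,220,4);im=crop('top','t7',140,110,380,290,3)
for l in('neck_mouth','cap'):print(l,manip.boxes_of('side',l)[:2])"
```

```text
t 14.0 pos [0.5385 0.1014 0.2861] q6 0.408 F [-0.3  0.   0.1] w 0.0456
 cm [ 0.05  0.14 -0.49]  deg [-0.22  0.08  0.  ]
[235.90993453 157.30169575] [227.37336706 207.07494953]
neck_mouth []
cap [{'uv': [189.3, 265.2], 'score': 0.81}, {'uv': [231.7, 109.9], 'score': 0.79}]
```

View pics/s7.png

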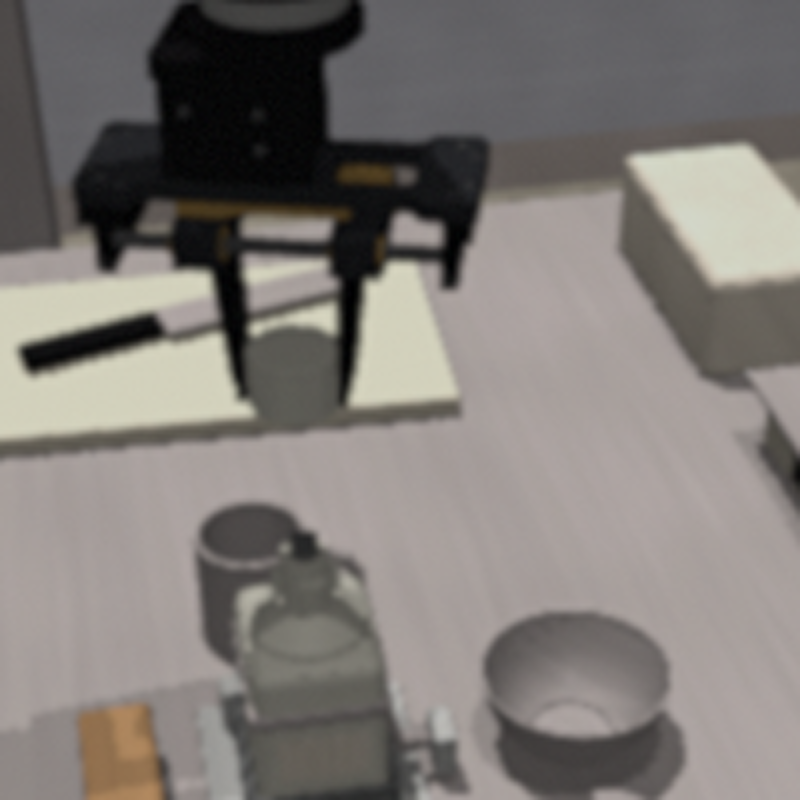

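View pics/t7.png

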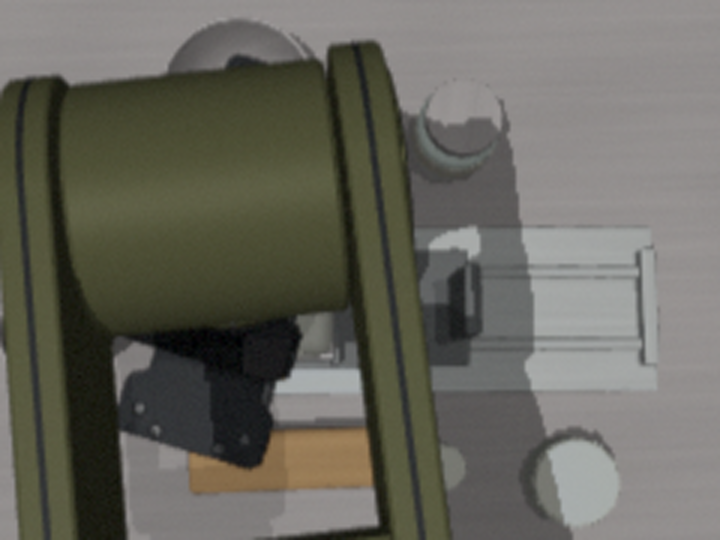

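{"api": "carry_out", "payload": {"rows": [{"tx": 0,"ty": 0,"tz": 0,"rx": 0,"ry": 0,"rz": 0,"jaw": 0.2},{"tx": 0,"ty": 0,"tz": 0,"rx": 0,"ry": 0,"rz": 0,"jaw": 0.2},{"tx": 0,"ty": 0,"tz": 0,"rx": 0,"ry": 0,"rz": 0,"jaw": 0.2},{"tx": 0,"ty": 0,"tz": 0,"rx": 0,"ry": 0,"rz": 0,"jaw": 0.2},{"tx": 0,"ty": 0,"tz": 0,"rx": 0,"ry": 0,"rz": 0,"jaw": 0.2}]}}

```text
t: 14.62
eef_pos: [0.5391, 0.1015, 0.2877]
orientation: [-0.001, 0.811, 0.585, -0.001]
force: [0.6, -0.2, -0.5]
grip_width: 0.0457
```

```bash
python3 -c "
from h import *
print(atz('top',(474/3+140,295/3+110),.13))
delta([.540,.1015,.291],71.65)
print(abs(manip.read_state()['dq']).max())"
```

```text
[ 0.53778329 -0.04144358  0.13      ]
t 14.62 pos [0.5391 0.1015 0.2877] q6 0.408 F [ 0.6 -0.2 -0.5] w 0.0457
 cm [ 0.03  0.09 -0.33]  deg [-0.09  0.03  0.  ]
0.0014532923198919013
```

The top view puts the handle about 2.6 mm behind where the arm left it, so I'll check that more closely before handing in.

```bash
python3 -c "
from h import *
im=manip.grab_frame('side');g=cv2.cvtColor(im,cv2.COLOR_RGB2GRAY).astype(np.float32)
cv2.imwrite('pics/side_now.png',im[...,::-1])
old=cv2.resize(cv2.imread('pics/s5.png',0),(200,200),interpolation=cv2.INTER_AREA).astype(np.float32)
# handle+bottle lower region in full coords
def shift(x0,y0,x1,y1,m=4):
    t=old[y0-60:y1-60,x0-160:x1-160]; s=g[y0-m:y1+m,x0-m:x1+m]
    r=cv2.matchTemplate(s,t,cv2.TM_CCOEFF_NORMED);_,v,_,p=cv2.minMaxLoc(r)
    c=r[:,p[0]];a=r[p[1],:]
    f=lambda c,i:0 if i in(0,len(c)-1) else .5*(c[i-1]-c[i+1])/(c[i-1]-2*c[i]+c[i+1])
    print(v,p[0]-m+f(a,p[0]),p[1]-m+f(c,p[1]))
shift(215,185,262,240);shift(228,218,265,252);shift(215,180,262,215)
P=lambda y:proj('side',[.537,y,.13]);print(P(-.0388),P(-.0408))
top=manip.grab_frame('top');z=top[185:235,270:340,::-1]
cv2.imwrite('pics/th.png',cv2.resize(z,None,fx=10,fy=10,interpolation=cv2.INTER_NEAREST))
print('expected handle top corners in crop', [((proj('top',[.537+dx,-.0388+dy,.13])-[270,185])*10).round() for dx,dy in((.025,-.006),(-.025,-.006),(.025,.006),(-.025,.006))])
z=cv2.imread('pics/side_now.png')[150:260,200:280];cv2.imwrite('pics/sh.png',cv2.resize(z,None,fx=5,fy=5,interpolation=cv2.INTER_CUBIC))
"
```

```text
0.9722240567207336 0.13366516 0.2271092
0.8571817278862 1.0353673 -0.4069036
0.8926517367362976 0.06748119 0.29522282
[247.15657558 222.85863867] [247.33970082 223.57633001]
expected handle top corners in crop [array([291., 116.]), array([302., 358.]), array([233., 117.]), array([243., 360.])]
```

View pics/th.png

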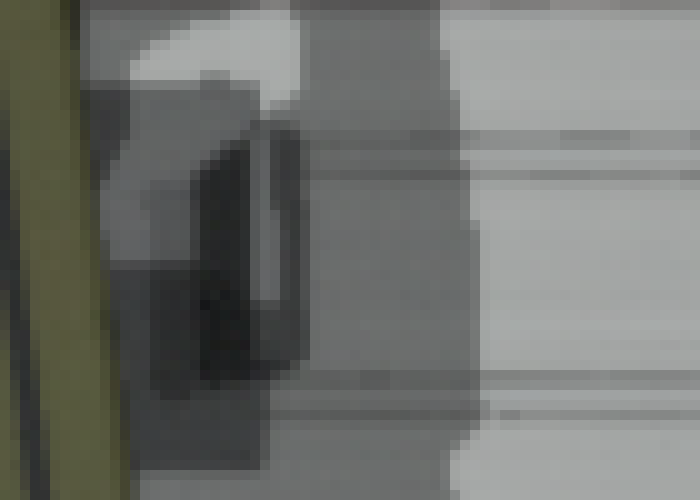

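```bash
python3 -c "
from h import *
def f(c,i): return 0 if i in(0,len(c)-1) else .5*(c[i-1]-c[i+1])/(c[i-1]-2*c[i]+c[i+1])
def sh(A,B,x0,y0,x1,y1,m):
    t=A[y0:y1,x0:x1];s=B[y0-m:y1+m,x0-m:x1+m]
    r=cv2.matchTemplate(s,t,cv2.TM_CCOEFF_NORMED);_,v,_,p=cv2.minMaxLoc(r)
    return round(float(v),3),round(p[0]-m+f(r[p[1],:],p[0]),2),round(p[1]-m+f(r[:,p[0]],p[1]),2)
a=cv2.imread('pics/t3.png',0).astype(np.float32);b=cv2.imread('pics/t4.png',0).astype(np.float32)
print('t3-t4 (3x px) bottle',sh(a,b,215,245,340,365,9),'left edge',sh(a,b,195,245,230,365,9),'stop',sh(a,b,165,225,200,390,9),'jug',sh(a,b,15,250,120,385,9))
now=cv2.imread('pics/side_now.png')[60:260,160:360];N=cv2.resize(now,None,fx=4,fy=4,interpolation=cv2.INTER_CUBIC)
N=cv2.cvtColor(N,cv2.COLOR_BGR2GRAY).astype(np.float32);S=cv2.imread('pics/s5.png',0).astype(np.float32);S6=cv2.imread('pics/s6.png',0).astype(np.float32)
for nm,bx in dict(bowl=(470,440,680,630),jar=(550,630,670,780),brush=(75,545,180,760),bottle_low=(240,500,395,640),bottle_bot=(240,560,395,660),handle=(295,640,410,780),handletop=(300,635,405,690)).items():
    print(nm,'s5-now',sh(S,N,*bx,12),'s5-s6',sh(S,S6,*bx,12))
cv2.imwrite('pics/cmp.png',np.hstack([S[480:800,220:480],N[480:800,220:480]]))
"
```

```text
t3-t4 (3x px) bottle (0.982, np.float32(0.18), np.float32(-0.04)) left edge (0.999, np.float32(-0.0), np.float32(0.04)) stop (0.999, np.float32(0.09), np.float32(-0.03)) jug (0.999, np.float32(-0.01), np.float32(-0.0))
bowl s5-now (1.0, np.float32(0.01), np.float32(0.0)) s5-s6 (1.0, np.float32(-0.0), np.float32(-0.01))
jar s5-now (0.815, np.float32(2.45), np.float32(-0.6)) s5-s6 (0.989, np.float32(-0.72), np.float32(-0.19))
brush s5-now (0.952, np.float32(0.16), np.float32(-0.87)) s5-s6 (0.973, np.float32(0.6), np.float32(0.08))
bottle_low s5-now (0.896, np.float32(1.38), np.float32(2.58)) s5-s6 (0.87, np.float32(1.54), np.float32(3.16))
bottle_bot s5-now (0.951, np.float32(0.36), np.float32(1.23)) s5-s6 (0.987, np.float32(0.54), np.float32(1.79))
handle s5-now (0.806, np.float32(1.13), np.float32(-3.37)) s5-s6 (0.746, np.float32(-0.95), np.float32(0.41))
handletop s5-now (0.84, np.float32(4.02), np.float32(-2.57)) s5-s6 (0.959, np.float32(0.88), np.float32(1.9))[ WARN:0@1.024] global loadsave.cpp:1063 imwrite_ Unsupported depth image for selected encoder is fallbacked to CV_8U.
```

View pics/cmp.png

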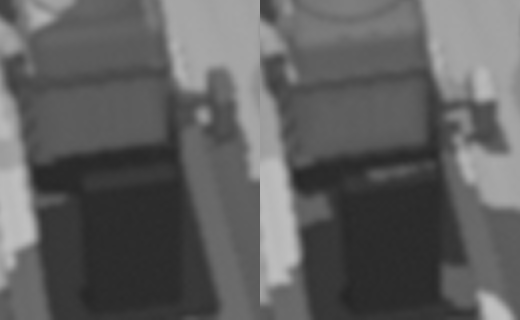

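The side view (s5 to s6) suggests the carriage drifted back by up to about 2 mm, into the catch's play, while I worked the cap. There's plenty of time, so I'll nudge it back to the stop by pushing the handle with the back of a finger while holding the cap. Then I'll return.

```bash
python3 -c "
from h import *
delta([.5365,-.12,.288],-1.35)"
```

```text
t 14.72 pos [0.5391 0.1015 0.2877] q6 0.408 F [ 0.4  0.5 -0.6] w 0.0457
 cm [-21.11   6.73  -0.04]  deg [-6.0e-02  8.0e-02  7.3e+01]
```

{"api": "carry_out", "payload": {"rows": [{"tx": -2,"ty": 0.6,"tz": 0,"rx": 0,"ry": 0,"rz": 6,"jaw": 0.2},{"tx": -4.5,"ty": 1.4,"tz": 0,"rx": 0,"ry": 0,"rz": 12,"jaw": 0.2},{"tx": -7,"ty": 2.2,"tz": 0,"rx": 0,"ry": 0,"rz": 18,"jaw": 0.2},{"tx": -9.5,"ty": 3,"tz": 0,"rx": 0,"ry": 0,"rz": 24,"jaw": 0.2},{"tx": -12,"ty": 3.8,"tz": 0,"rx": 0,"ry": 0,"rz": 30,"jaw": 0.2}]}}

```text
t: 15.13
eef_pos: [0.5372, -0.0254, 0.2877]
orientation: [-0.0, 0.936, 0.353, -0.001]
force: [1.3, 0.7, 0.0]
grip_width: 0.0458
```

```bash
python3 -c "
from h import *
delta([.5365,-.12,.288],-1.35)"
```

```text
t 15.13 pos [ 0.5372 -0.0254  0.2877] q6 0.702 F [1.3 0.7 0. ] w 0.0458
 cm [-6.31  7.05 -0.03]  deg [-3.000e-02  8.000e-02  4.273e+01]
```

{"api": "carry_out", "payload": {"rows": [{"tx": -1.5,"ty": 1.7,"tz": 0,"rx": 0,"ry": 0,"rz": 7,"jaw": 0.2},{"tx": -3,"ty": 3.4,"tz": 0,"rx": 0,"ry": 0,"rz": 14,"jaw": 0.2},{"tx": -4.5,"ty": 5.1,"tz": 0,"rx": 0,"ry": 0,"rz": 21,"jaw": 0.2},{"tx": -5.7,"ty": 6.4,"tz": 0,"rx": 0,"ry": 0,"rz": 28,"jaw": 0.2},{"tx": -6.3,"ty": 7,"tz": 0,"rx": 0,"ry": 0,"rz": 35,"jaw": 0.2}]}}

```text
t: 15.55
eef_pos: [0.5366, -0.1206, 0.2876]
orientation: [0.0, 0.999, 0.054, -0.001]
force: [0.6, 0.3, -0.8]
grip_width: 0.0454
```

```bash
python3 -c "
from h import *
delta([.5365,-.12,.288],-1.35)"
```

```text
t 15.55 pos [ 0.5366 -0.1206  0.2876] q6 1.145 F [ 0.6  0.3 -0.8] w 0.0454
 cm [-0.01 -0.06 -0.04]  deg [0.03 0.11 7.54]
```

{"api": "carry_out", "payload": {"rows": [{"tx": 0,"ty": 0,"tz": 2,"rx": 0,"ry": 0,"rz": 7,"jaw": 0.2},{"tx": 0,"ty": 0,"tz": 5.5,"rx": 0,"ry": 0,"rz": 7.5,"jaw": 0.2},{"tx": 0,"ty": 0,"tz": 9,"rx": 0,"ry": 0,"rz": 7.5,"jaw": 0.2},{"tx": 0,"ty": 0,"tz": 12,"rx": 0,"ry": 0,"rz": 7.5,"jaw": 0.2},{"tx": 0,"ty": 0,"tz": 12,"rx": 0,"ry": 0,"rz": 7.5,"jaw": 0.2}]}}

```text
t: 15.97
eef_pos: [0.532, -0.1172, 0.1599]
orientation: [-0.002, 1.0, -0.007, -0.007]
force: [-0.7, -0.1, -1.4]
grip_width: 0.0453
```

```bash
python3 -c "
from h import *
delta([.5365,-.11,.11],-1.35)
crop('side','s8',140,100,400,300,3)"
```

```text
t 15.97 pos [ 0.532  -0.1172  0.1599] q6 1.271 F [-0.7 -0.1 -1.4] w 0.0453
 cm [ 0.51 -0.7   4.99]  deg [-0.22  0.83  0.49]
```

View pics/s8.png

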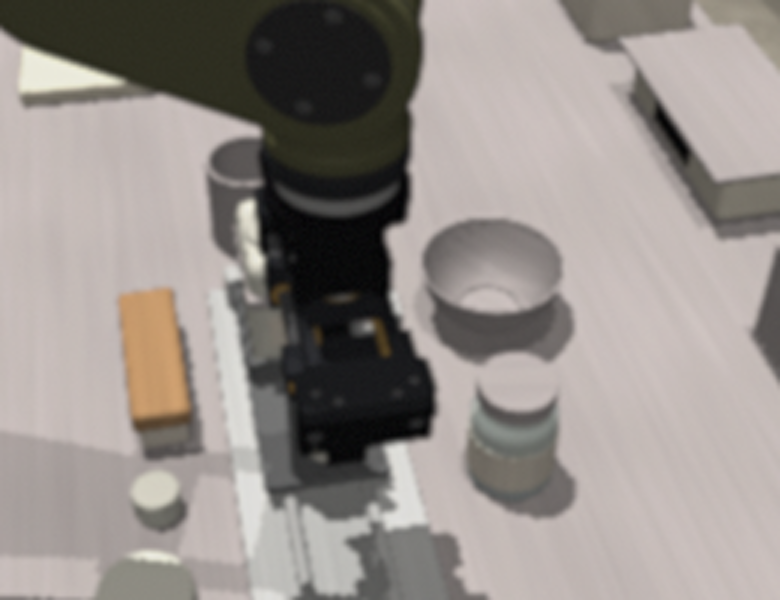

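{"api": "carry_out", "payload": {"rows": [{"tx": 0.2,"ty": 0,"tz": 2,"rx": 0,"ry": 0,"rz": 0,"jaw": 0.2},{"tx": 0.2,"ty": 0,"tz": 4,"rx": 0,"ry": 0,"rz": 0,"jaw": 0.2},{"tx": 0.2,"ty": 0,"tz": 5,"rx": 0,"ry": 0,"rz": 0,"jaw": 0.2},{"tx": 0.2,"ty": 0,"tz": 5,"rx": 0,"ry": 0,"rz": 0,"jaw": 0.2},{"tx": 0.2,"ty": 0,"tz": 5,"rx": 0,"ry": 0,"rz": 0,"jaw": 0.2}]}}

```text
t: 16.43
eef_pos: [0.5393, -0.1187, 0.1191]
orientation: [0.0, 1.0, -0.007, -0.0]
force: [-0.2, -0.1, -0.5]
grip_width: 0.046
```

{"api": "carry_out", "payload": {"rows": [{"tx": 0,"ty": 0,"tz": 0,"rx": 0,"ry": 0,"rz": 0,"jaw": 0.2},{"tx": 0,"ty": 0,"tz": 0,"rx": 0,"ry": 0,"rz": 0,"jaw": 0.2},{"tx": 0,"ty": 0,"tz": 0,"rx": 0,"ry": 0,"rz": 0,"jaw": 0.2}]}}

```text
t: 16.68
eef_pos: [0.5394, -0.1188, 0.1192]
orientation: [0.0, 1.0, -0.007, 0.0]
force: [0.4, 0.3, -0.3]
grip_width: 0.0455
```

```bash
python3 -c "
from h import *
delta([.5365,-.09,.11],-1.35)"
```

```text
t 16.68 pos [ 0.5394 -0.1188  0.1192] q6 1.272 F [ 0.4  0.3 -0.3] w 0.0455
 cm [-0.34 -2.88  0.92]  deg [ 0.04 -0.04  0.5 ]
```

{"api": "carry_out", "payload": {"rows": [{"tx": -0.3,"ty": 0,"tz": 0.7,"rx": 0,"ry": 0,"rz": 0.5,"jaw": 0.2},{"tx": -0.3,"ty": -1,"tz": 0.7,"rx": 0,"ry": 0,"rz": 0.5,"jaw": 0.2},{"tx": -0.3,"ty": -2,"tz": 0.7,"rx": 0,"ry": 0,"rz": 0.5,"jaw": 0.2},{"tx": -0.3,"ty": -2.6,"tz": 0.7,"rx": 0,"ry": 0,"rz": 0.5,"jaw": 0.2},{"tx": -0.3,"ty": -2.6,"tz": 0.7,"rx": 0,"ry": 0,"rz": 0.5,"jaw": 0.2}]}}

```text
t: 17.1
eef_pos: [0.5357, -0.0909, 0.1105]
orientation: [-0.0, 1.0, -0.011, -0.001]
force: [-0.2, -0.2, -0.2]
grip_width: 0.0459
```

{"api": "carry_out", "payload": {"rows": [{"tx": 0,"ty": -0.2,"tz": 0,"rx": 0,"ry": 0,"rz": 0,"jaw": 0.2},{"tx": 0,"ty": -0.4,"tz": 0,"rx": 0,"ry": 0,"rz": 0,"jaw": 0.2},{"tx": 0,"ty": -0.5,"tz": 0,"rx": 0,"ry": 0,"rz": 0,"jaw": 0.2},{"tx": 0,"ty": -0.5,"tz": 0,"rx": 0,"ry": 0,"rz": 0,"jaw": 0.2}]}}

```text
t: 17.43
eef_pos: [0.5361, -0.0874, 0.1107]
orientation: [0.0, 1.0, -0.012, -0.001]
force: [0.2, 0.6, 0.2]
grip_width: 0.0456
```

{"api": "carry_out", "payload": {"rows": [{"tx": 0,"ty": -0.1,"tz": 0,"rx": 0,"ry": 0,"rz": 0,"jaw": 0.2},{"tx": 0,"ty": -0.2,"tz": 0,"rx": 0,"ry": 0,"rz": 0,"jaw": 0.2},{"tx": 0,"ty": -0.3,"tz": 0,"rx": 0,"ry": 0,"rz": 0,"jaw": 0.2},{"tx": 0,"ty": -0.3,"tz": 0,"rx": 0,"ry": 0,"rz": 0,"jaw": 0.2}]}}

```text
t: 17.77
eef_pos: [0.536, -0.0845, 0.1106]
orientation: [-0.0, 1.0, -0.012, -0.001]
force: [-0.2, -0.2, 0.0]
grip_width: 0.0459
```

{"api": "carry_out", "payload": {"rows": [{"tx": 0,"ty": -0.1,"tz": 0,"rx": 0,"ry": 0,"rz": 0,"jaw": 0.2},{"tx": 0,"ty": -0.2,"tz": 0,"rx": 0,"ry": 0,"rz": 0,"jaw": 0.2},{"tx": 0,"ty": -0.2,"tz": 0,"rx": 0,"ry": 0,"rz": 0,"jaw": 0.2}]}}

```text
t: 18.02
eef_pos: [0.5361, -0.0824, 0.1106]
orientation: [-0.0, 1.0, -0.012, -0.001]
force: [0.3, -0.6, -0.0]
grip_width: 0.0454
```

{"api": "carry_out", "payload": {"rows": [{"tx": 0,"ty": -0.1,"tz": 0,"rx": 0,"ry": 0,"rz": 0,"jaw": 0.2},{"tx": 0,"ty": -0.2,"tz": 0,"rx": 0,"ry": 0,"rz": 0,"jaw": 0.2},{"tx": 0,"ty": -0.2,"tz": 0,"rx": 0,"ry": 0,"rz": 0,"jaw": 0.2}]}}

```text
t: 18.27
eef_pos: [0.5362, -0.0804, 0.1106]
orientation: [-0.0, 1.0, -0.012, -0.001]
force: [0.3, 0.5, -0.6]
grip_width: 0.0455
```

{"api": "carry_out", "payload": {"rows": [{"tx": 0,"ty": -0.1,"tz": 0,"rx": 0,"ry": 0,"rz": 0,"jaw": 0.2},{"tx": 0,"ty": -0.2,"tz": 0,"rx": 0,"ry": 0,"rz": 0,"jaw": 0.2},{"tx": 0,"ty": -0.2,"tz": 0,"rx": 0,"ry": 0,"rz": 0,"jaw": 0.2}]}}

```text
t: 18.52
eef_pos: [0.5362, -0.0783, 0.1106]
orientation: [-0.0, 1.0, -0.012, -0.001]
force: [-0.2, -0.3, -0.2]
grip_width: 0.0456
```

{"api": "carry_out", "payload": {"rows": [{"tx": 0,"ty": -0.1,"tz": 0,"rx": 0,"ry": 0,"rz": 0,"jaw": 0.2},{"tx": 0,"ty": -0.2,"tz": 0,"rx": 0,"ry": 0,"rz": 0,"jaw": 0.2},{"tx": 0,"ty": -0.2,"tz": 0,"rx": 0,"ry": 0,"rz": 0,"jaw": 0.2}]}}

```text
t: 18.77
eef_pos: [0.5363, -0.0764, 0.1106]
orientation: [0.0, 1.0, -0.012, -0.001]
force: [-0.1, -0.7, 1.2]
grip_width: 0.0456
```

{"api": "carry_out", "payload": {"rows": [{"tx": 0,"ty": -0.1,"tz": 0,"rx": 0,"ry": 0,"rz": 0,"jaw": 0.2},{"tx": 0,"ty": -0.2,"tz": 0,"rx": 0,"ry": 0,"rz": 0,"jaw": 0.2},{"tx": 0,"ty": -0.2,"tz": 0,"rx": 0,"ry": 0,"rz": 0,"jaw": 0.2}]}}

```text
t: 19.02
eef_pos: [0.5363, -0.0754, 0.1107]
orientation: [0.001, 1.0, -0.012, -0.001]
force: [-0.0, -5.2, -0.5]
grip_width: 0.0457
```

{"api": "carry_out", "payload": {"rows": [{"tx": 0,"ty": -0.1,"tz": 0,"rx": 0,"ry": 0,"rz": 0,"jaw": 0.2},{"tx": 0,"ty": -0.2,"tz": 0,"rx": 0,"ry": 0,"rz": 0,"jaw": 0.2},{"tx": 0,"ty": -0.2,"tz": 0,"rx": 0,"ry": 0,"rz": 0,"jaw": 0.2}]}}

```text
t: 19.27
eef_pos: [0.5363, -0.0753, 0.1109]
orientation: [0.003, 1.0, -0.011, -0.001]
force: [-1.3, -12.3, -0.1]
grip_width: 0.0455
```

The handle is firmly at the stop (12 N, no further motion). I'll back off, lift and return above the bottle.

{"api": "carry_out", "payload": {"rows": [{"tx": 0,"ty": 0.5,"tz": 0,"rx": 0,"ry": 0,"rz": 0,"jaw": 0.2},{"tx": 0,"ty": 1.5,"tz": 0,"rx": 0,"ry": 0,"rz": 0,"jaw": 0.2},{"tx": 0,"ty": 2.5,"tz": 0,"rx": 0,"ry": 0,"rz": 0,"jaw": 0.2},{"tx": 0,"ty": 3,"tz": -2,"rx": 0,"ry": 0,"rz": 0,"jaw": 0.2},{"tx": 0,"ty": 3,"tz": -5,"rx": 0,"ry": 0,"rz": 0,"jaw": 0.2}]}}

```text
t: 19.68
eef_pos: [0.5331, -0.1029, 0.1572]
orientation: [-0.001, 1.0, -0.012, -0.005]
force: [1.0, -0.4, 0.3]
grip_width: 0.0458
```

{"api": "carry_out", "payload": {"rows": [{"tx": 0,"ty": 0,"tz": -3,"rx": 0,"ry": 0,"rz": 0,"jaw": 0.2},{"tx": 0,"ty": 0,"tz": -6,"rx": 0,"ry": 0,"rz": 0,"jaw": 0.2},{"tx": 0,"ty": 0,"tz": -9,"rx": 0,"ry": 0,"rz": 0,"jaw": 0.2},{"tx": 0,"ty": 0,"tz": -12,"rx": 0,"ry": 0,"rz": 0,"jaw": 0.2},{"tx": 0,"ty": 0,"tz": -13,"rx": 0,"ry": 0,"rz": 0,"jaw": 0.2}]}}

```text
t: 20.1
eef_pos: [0.5378, -0.1034, 0.2964]
orientation: [0.001, 1.0, -0.012, 0.003]
force: [0.2, 1.4, 1.0]
grip_width: 0.0457
```

```bash
python3 -c "
from h import *
delta([.540,.1015,.291],-1.35)"
```

```text
t 20.1 pos [ 0.5378 -0.1034  0.2964] q6 1.307 F [0.2 1.4 1. ] w 0.0457
 cm [ -0.27 -20.49   0.51]  deg [ 0.08 -0.37 -0.02]
```

{"api": "carry_out", "payload": {"rows": [{"tx": -0.1,"ty": -3,"tz": 0,"rx": 0,"ry": 0,"rz": 0,"jaw": 0.2},{"tx": -0.1,"ty": -7,"tz": 0,"rx": 0,"ry": 0,"rz": 0,"jaw": 0.2},{"tx": -0.2,"ty": -11,"tz": 0,"rx": 0,"ry": 0,"rz": 0,"jaw": 0.2},{"tx": -0.2,"ty": -15,"tz": 0,"rx": 0,"ry": 0,"rz": 0,"jaw": 0.2},{"tx": -0.2,"ty": -18,"tz": 0,"rx": 0,"ry": 0,"rz": 0,"jaw": 0.2}]}}

```text
t: 20.52
eef_pos: [0.5375, 0.0798, 0.2893]
orientation: [-0.001, 1.0, -0.011, -0.002]
force: [-0.4, 0.3, -0.5]
grip_width: 0.0459
```

{"api": "carry_out", "payload": {"rows": [{"tx": 0,"ty": -1.5,"tz": 0,"rx": 0,"ry": 0,"rz": 0,"jaw": 0.2},{"tx": 0,"ty": -2.4,"tz": 0,"rx": 0,"ry": 0,"rz": 0,"jaw": 0.2},{"tx": 0,"ty": -2.4,"tz": 0,"rx": 0,"ry": 0,"rz": 0,"jaw": 0.2},{"tx": 0,"ty": -2.4,"tz": 0,"rx": 0,"ry": 0,"rz": 0,"jaw": 0.2},{"tx": 0,"ty": -2.4,"tz": 0,"rx": 0,"ry": 0,"rz": 0,"jaw": 0.2}]}}

```text
t: 20.93
eef_pos: [0.5388, 0.1004, 0.2901]
orientation: [0.0, 1.0, -0.012, -0.001]
force: [-0.3, -0.5, -0.5]
grip_width: 0.0455
```

```bash
python3 -c "
from h import *
delta([.540,.1015,.291],-1.35)"
```

```text
t 20.93 pos [0.5388 0.1004 0.2901] q6 1.682 F [-0.3 -0.5 -0.5] w 0.0455
 cm [ 0.12 -0.11 -0.09]  deg [ 0.02  0.14 -0.07]
```

{"api": "carry_out", "payload": {"rows": [{"tx": 0.1,"ty": -0.1,"tz": 0,"rx": 0,"ry": 0,"rz": 0,"jaw": 0.2},{"tx": 0.1,"ty": -0.1,"tz": 0,"rx": 0,"ry": 0,"rz": 0,"jaw": 0.2},{"tx": 0.1,"ty": -0.1,"tz": 0,"rx": 0,"ry": 0,"rz": 0,"jaw": 0.2},{"tx": 0.1,"ty": -0.1,"tz": 0,"rx": 0,"ry": 0,"rz": 0,"jaw": 0.2},{"tx": 0.1,"ty": -0.1,"tz": 0,"rx": 0,"ry": 0,"rz": 0,"jaw": 0.2}]}}

```text
t: 21.35
eef_pos: [0.5398, 0.1021, 0.2907]
orientation: [-0.0, 1.0, -0.012, -0.001]
force: [-0.2, -0.3, 0.1]
grip_width: 0.0455
```

```bash
python3 -c "
from h import *
im=crop('side','s9',160,20,360,260,2.5)
cv2.imwrite('pics/side_end.png',im)
t=crop('top','t9',140,110,380,290,3)
a=cv2.imread('pics/side_now.png')
def up(i):return cv2.cvtColor(cv2.resize(i[60:260,160:360],None,fx=4,fy=4,interpolation=cv2.INTER_CUBIC),cv2.COLOR_BGR2GRAY)
A,B,S=up(a),up(im),cv2.imread('pics/s5.png',0)
cv2.imwrite('pics/cmp2.png',np.hstack([x[480:800,220:480] for x in(S,A,B)]))
delta([.540,.1015,.291],-1.35);print(abs(manip.read_state()['dq']).max())
for l in('bowl','jar','jug','brush','cap'):print(l,[(b['uv'],round(b['score'],2)) for b in manip.boxes_of('side',l)])
"
```

```text
t 21.45 pos [0.5398 0.1023 0.2906] q6 1.684 F [-0.9  0.1  0.4] w 0.046
 cm [ 0.02  0.08 -0.04]  deg [-0.    0.1  -0.01]
0.0015547150506124176
bowl [([304.3, 187.6], 0.77)]
jar [([312.1, 242.2], 0.84), ([264.9, 206.2], 0.21)]
jug [([216.7, 159.7], 0.93), ([239.9, 214.1], 0.22)]
brush [([190.0, 223.4], 0.91)]
cap [([187.0, 303.9], 0.66), ([189.2, 266.1], 0.55), ([227.1, 108.1], 0.54)]
```

View pics/s9.png

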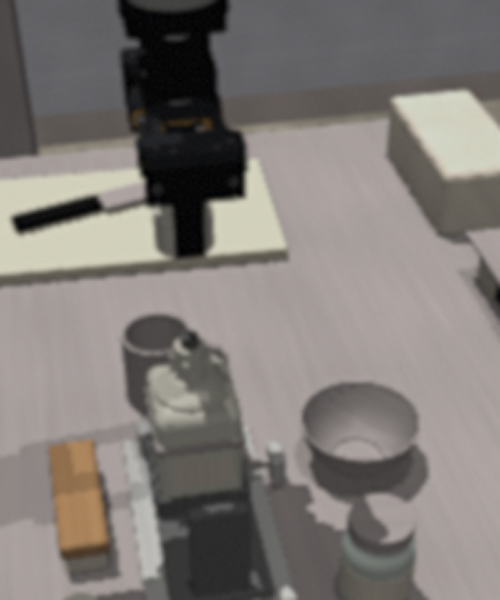

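View pics/cmp2.png

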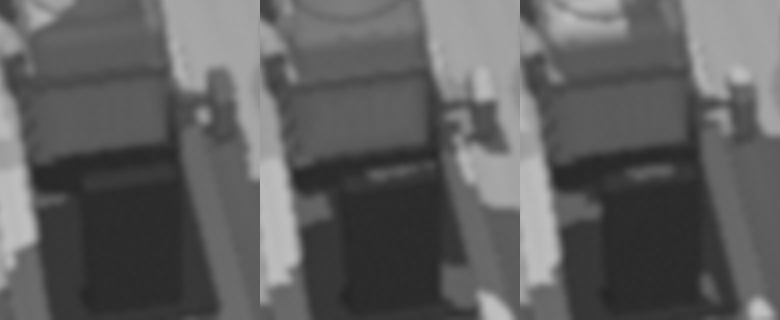

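View pics/t9.png

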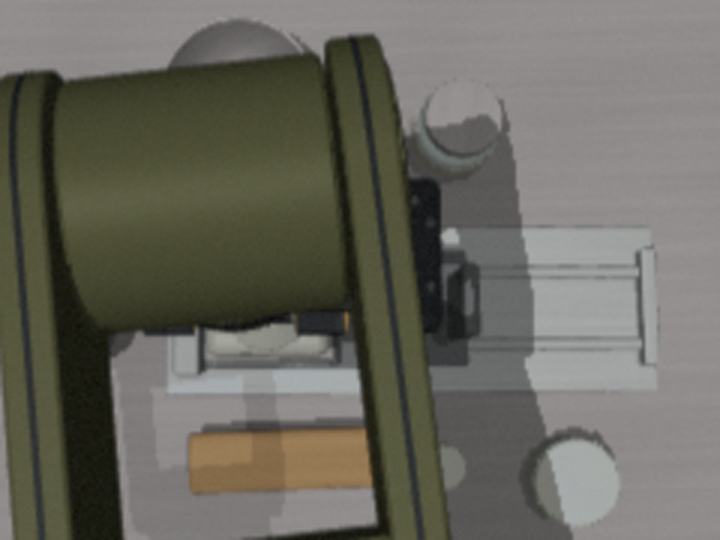

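```bash
python3 -c "
from h import *
manip.job_done();s=manip.read_state();print(s['t'],s['eef_pos'],s['grip_width'])"
```

```text
the job is handed in; nothing more can be done
the job is handed in; nothing more can be done
```

I pinched the handle and pushed the carriage to the end stop, then checked the catch: it held against a 10 N pull. I then gripped the cap on two opposite flats and pressed it down 6.5 mm. I twisted it anticlockwise until the stop pushed back with about 0.6 N m, and lifted it off.

**Carriage drift:** after lifting the cap, the pictures suggested the carriage had slipped back up to about 2 mm within the catch's play. I nudged the handle back to the stop with the back of a finger, holding the cap throughout. It stopped firmly at 12 N with no further motion. The pictures are too coarse to confirm the final carriage position to the 1 mm tolerance.

**Final checks:**
- **Cap:** it is gripped at 46 mm, level to about 0.1° and at rest. By calculation it is about 10 cm above the bottle mouth.
- **Alignment:** the tool is within about 1 mm of the expected bottle axis.
- **Bowl, jar, jug and brush:** they look unmoved. The detector put the jug about 8 pixels from its first reading, but it misreads a little and the arm never went near the jug.
- **Catch:** I could not see its nose directly. That it snapped in rests on the pull test, done before the cap work.
- **Time:** about 21.7 s of the 51 s allowed.

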